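Steer the laser cleaner's pilot spot into the green ring

ROBOT

A 7-joint arm with a two-finger parallel gripper is mounted at the origin on the work surface. World frame = base frame: x ahead of the robot, y to its left, z up, the work surface at z = 0. Lengths are in m, angles in rad, forces in N, time in s.
With the tool pointing down it reaches from about 0.4 to 0.85 m from the base axis. Payload 4.5 kg.
Tool frame: the origin (TCP) lies between the finger pads; the fingertips stand 11 mm ahead of it and the grasp point (between the pads) lies 8 mm behind it (r.nose_length is the distance from the TCP to the fingertips, in m); z points along the fingers, y is the line along which they close (so a half turn about z gives the same grasp; the last joint's range is limited). The gripper opens to 88 mm and grips with 3 to 60 N. Pads are 18 mm wide; open, the fingers measure 123 mm over their backs; the gripper's body (75 mm by 187 mm) begins 45 mm behind the grasp point.
Start: joints at [-1.252, 0.689, -0.195, 1.565, 0.157, 0.902, -0.215], TCP at [0.176, 0.6, 0.25] pointing down, gripper open.
Joint ranges: [-3.01, 3.01], [-0.46, 2.08], [-1.47, 1.51], [0.13, 2.56], [-1, 4.14], [0.04, 2.09], [-2.66, 2.66]. Speed limits (rad/s): [2.57, 2.57, 3.14, 3.14, 3.14, 3.14, 3.14].

INTERFACE

Orientations are given as a unit quaternion [x, y, z, w].
In Python, from plant import get_state, snapshot, camera_model, r gives the robot as it stands.
- The arm moves only by the shell command python3 -m inch 'ROWS' [FORCE]. ROWS is text: rows parted by semicolons, each of 7 numbers parted by spaces: the opening, from -1 (shut) to 1 (fully open), then the shift along the tool's x, y, z in m, then the turn, a rotation vector about the tool's x, y, z in rad. A call has 1 to 20 rows; each row shifts and turns the commanded pose from where the row before left it, along the tool's axes as they then stand; what a row does not reach is not made up. A row lasts 1/12 s, in which the tool goes at most 41.7 mm and 7.16 degrees, less where a joint would pass 70% of its speed; a pose out of reach is approached as far as the arm can. A call is refused whole if a number of a shift passes 0.0417 or a number of a turn 0.125, either way. A call with a gripper value outside its range is refused whole. The fingers move at their own pace and stop on an object; FORCE is the grip in N (left out, the last holds). Time passes only in rows, so rows that do not move let the fingers close. It gives the time, the measured TCP pose, the force, the opening and the grip force at its end, in the units of the state.
- get_state(): the state, without advancing time (a new reading comes with each control period).
- snapshot(name): name is "scene" or "top"; returns (picture, depth): 480x640x3 uint8, red, green, blue; 480x640 float32, m along the optical axis (not along the pixel's ray), 0 where there is no reading.
- camera_model(name): a dict with "intrinsics" (3x3 intrinsics, pixels), "view" (4x4, takes a point from world to camera coordinates). Camera axes: x right, y down, z forward; pixel columns grow to the right and rows downward; lengths in m; the calibration is good to about 2 mm. A picture is of the moment at which its call begins. camera_model takes no time and is no camera call.
- r.finish_job(): hands the job in; it is judged then, once.
The state is a dict: "clock": time; "q": joint angles; "qd": joint speeds; "joint_torque": joint torques, N m; "tool_pos": TCP position; "eef_rot": TCP orientation; "contact_force": force on the tool from outside, world axes, zero at the start; "moment": the same for the moment, N m; "opening": opening from 0.0 (shut) to 1.0 (fully open); "finger_force": force on a finger pad.
Only numpy, scipy, OpenCV 4.12 (cv2) and the standard library are available. Lean on these libraries where they do the work, as an engineer would, in place of code of your own. Each camera call takes 0.05 s, during which the arm holds its last target. There are 200 camera calls.

TASK

On the gilder's bench, line up the laser cleaner's pilot beam: swing the red clamp lever of the tilted mirror mount fully open, turn the blue-capped and the yellow-capped screws until the red spot lies wholly inside the green ring on the white target plate, then swing the lever fully back to locked with the spot still in the ring. Do not turn the screws while the mount is locked, and do not disturb the things lying about.

Things in the scene. Friction and masses are not known exactly. Their poses are not given: they have to be found in the camera images.
- blue_screw_grip (a point): point on the axis of the mount's blue-capped screw, half-way up its knob: a black knurled cylinder 36 mm in diameter, 30 mm long; cap 14 mm beyond the point, back plate 34 mm below. Axes (all points of the mount alike, not turning with the screw): z outwards along the screw, leaning 38 degrees from vertical towards the robot's side; x up the mount's slope; y level, to the left
- yellow_screw_grip (a point): the same point of the yellow-capped screw (same knob, parallel axis): 54 mm down the slope (-x) and 60 mm to the left (+y) of the blue one. An orange acrylic beam guard, its top 280 mm above the bench, stands upright along the mount's right side, its face 92 mm right (-y) of the blue screw's axis
- blue_screw (a joint): angle of the blue screw, rad, growing clockwise seen facing its cap; at the start some 1.3 to 2.2 rad off, either way; stops at -4.5, 4.5; 0.06 N m to turn, stays where left. 1 rad clockwise moves the spot -11.5 mm along the mount's forward direction (its x, levelled) and -5.3 mm along its y
- yellow_screw (a joint): angle of the yellow screw, as for the blue; 1 rad clockwise moves the spot +0.7 mm along the mount's levelled x and -14.3 mm along its y
- clamp (a joint): angle of the red clamp lever that locks the mirror plate, growing clockwise seen from outside: 0 locked, against its stop (lever points down the slope, -x); 1.4 fully open, against its stop (points left, +y). Stays where left; about 3 N at the handle moves it
- clamp_handle (a point): middle of the upright red handle at the lever's end, a round grip 20 mm in diameter, 46 mm long, parallel to the screws; the lever's arm is 25 mm below this point. Moves with the lever on a circle of 80 mm radius about clamp_pivot
- clamp_pivot (a point): point on the lever's pivot axis, as high along the axis as clamp_handle; fixed to the mount, axes as the screws' points
- spot (a point): centre of the red laser spot, 10 mm across, on the white target plate (120 x 140 mm, top 30 mm above the bench); it follows the two screws at once
- ring_green: centre of the green aiming ring on the target plate, 25 mm inside and 31 mm outside diameter. Four rings (green, blue, orange, black) lie close round the spot; which is where varies
- finial_mid (a point): gilded turned finial standing upright, 60 mm wide, 142 mm tall; point at half height
- solvent_mid (a point): white solvent bottle with blue cap and band, 58 mm wide, 153 mm tall, standing on the bench; point at half height
- leaf_box: white open gold-leaf box, 130 x 100 x 30 mm, on the bench; origin under its centre
- brush: gilder's flat brush with a yellow handle, 190 mm long, lying on the bench; origin under its middle, x along it towards the bristles
- varnish_jar: amber jar with black cap, 62 mm wide, 85 mm tall, on the breadboard; origin under its centre
- wipe_tin: green wipes tin with steel lid, 76 mm wide, 62 mm tall, on the breadboard; origin under its centre
- hex_driver: driver with orange handle, 150 mm long, lying on the breadboard; origin under its middle, x along it towards the tip

How it is judged:
By the outcome, as a careful person would: the job done as asked, in the order asked, and still so for the second after the job is handed in, with the robot touching nothing.
It also fails if it takes over 72 s, if anything falls off the work surface, if the arm or the gripper's body presses on something with over 40 N, if the wrist force passes 120 N, or if a joint passes its speed limit or range.

## Working session

There is one attempt and no reset: what is moved stays moved. The work goes in short steps, Python scripts to look and compute and a shell command to move; the robot and the scene stay as the last step left them, time stands still between calls to the robot, and variables do not carry over. Pictures are saved under pics/ and viewed, at most 13 in all, crops included, and the job is handed in when it is done.

```bash
ls; mkdir -p pics
python3 - <<'E'
from plant import *
import cv2,numpy as np
for n in ("scene","top"):
    p,d=snapshot(n); cv2.imwrite(f"pics/{n}0.png",p[:,:,::-1]); np.savez(f"{n}0.npz",p=p,d=d)
    c=camera_model(n); print(n,np.round(c["intrinsics"],1).tolist(),np.round(c["view"],3).tolist())
s=get_state(); print(s["clock"],s["tool_pos"],s["eef_rot"],s["opening"], r.nose_length)
E
```

```text
pics
scene [[580.7, 0.0, 325.1], [0.0, 580.7, 232.7], [0.0, 0.0, 1.0]] [[0.107, 0.994, -0.014, -0.102], [0.755, -0.091, -0.65, -0.31], [-0.647, 0.059, -0.76, 1.863], [0.0, 0.0, 0.0, 1.0]]
top [[620.1, 0.0, 330.0], [0.0, 620.1, 242.3], [0.0, 0.0, 1.0]] [[-0.028, -1.0, -0.013, 0.045], [-0.984, 0.03, -0.175, 0.6], [0.175, 0.008, -0.984, 1.647], [0.0, 0.0, 0.0, 1.0]]
0.1 [0.17551575 0.59929137 0.24899629] [ 1.41887267e-01  9.89882487e-01 -8.14899698e-04 -4.76328645e-05] 0.998435300496075 0.011
```

View pics/scene0.png

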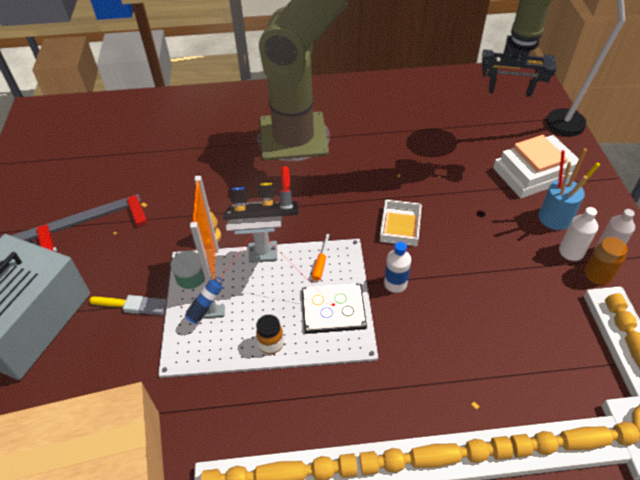

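View pics/top0.png

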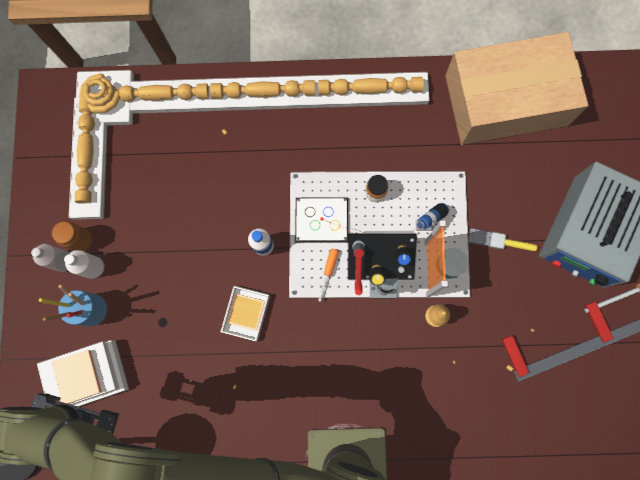

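The scene view shows the mount at (262,215) with the blue cap at about (238,190), the yellow cap at (266,187) and the red handle at (286,180). In the top view the blue cap is at (404,259), yellow at (378,280), the lever runs (358,246)→(358,287), the finial is at (437,315), the guard at (436,258), and the plate with spot and rings is at (322,219).

```bash
cat > h.py <<'E'
import cv2,numpy as np
from plant import *
def cam(n):
    c=camera_model(n); return np.array(c["intrinsics"]),np.array(c["view"])
def ray(n,uv):
    K,V=cam(n); R,t=V[:3,:3],V[:3,3]
    d=R.T@np.linalg.inv(K)@np.array([*uv,1.]); return -R.T@t,d
def onz(n,uv,z):
    o,d=ray(n,uv); return o+d*(z-o[2])/d[2]
def tri(uv1,uv2):
    o1,d1=ray("scene",uv1);o2,d2=ray("top",uv2)
    a=np.linalg.lstsq(np.c_[d1,-d2],o2-o1,rcond=None)[0]
    p,q=o1+a[0]*d1,o2+a[1]*d2; return (p+q)/2,np.linalg.norm(p-q)
def dep(n,p,d):  # world point map
    K,V=cam(n); v,u=np.mgrid[:480,:640]
    P=np.stack([(u-K[0,2])/K[0,0]*d,(v-K[1,2])/K[1,1]*d,d],-1)
    return (P-V[:3,3])@V[:3,:3]
def proj(n,P):
    K,V=cam(n); x=K@(V[:3,:3]@np.asarray(P)+V[:3,3]); return x[:2]/x[2]
def blobs(p,box,lo,hi,amin=4):
    x0,y0,x1,y1=box; h=cv2.cvtColor(p[y0:y1,x0:x1],cv2.COLOR_RGB2HSV)
    m=cv2.inRange(h,np.array(lo),np.array(hi)); n,l,s,c=cv2.connectedComponentsWithStats(m)
    return [(np.round(c[i]+[x0,y0],1).tolist(),s[i,:5].tolist(),l==i) for i in range(1,n) if s[i,4]>=amin]
E
python3 - <<'E'
from h import *
B=dict(blue=((100,120,60),(125,255,255)),yel=((22,150,100),(32,255,255)),red=((0,180,80),(5,255,255)),green=((45,60,60),(85,255,255)))
for n,box in (("scene",(200,155,305,225)),("top",(340,235,425,300))):
    z=np.load(n+"0.npz"); p,d=z["p"],z["d"]; W=dep(n,p,d)
    for k,(lo,hi) in B.items():
        if k=="green": continue
        for c,s,m in blobs(p,box,lo,hi):
            w=W[box[1]:box[3],box[0]:box[2]][m]; print(n,k,c,s,np.round(np.median(w,0),3),np.round(w[:,2].max(),3))
    pb=(300,285,370,335) if n=="scene" else (293,195,350,243)
    for k in("red","green"):
        for c,s,m in blobs(p,pb,*B[k]): print(n,"plate",k,c,s,np.round(onz(n,c,.03),4))
    im=p[pb[1]:pb[3],pb[0]:pb[2],::-1]; cv2.imwrite(f"pics/pl_{n}.png",cv2.resize(im,None,fx=8,fy=8,interpolation=2))
    im=p[box[1]:box[3],box[0]:box[2],::-1]; cv2.imwrite(f"pics/mt_{n}.png",cv2.resize(im,None,fx=7,fy=7,interpolation=2))
E
python3 - <<'E'
import cv2,numpy as np
a=cv2.imread('pics/mt_scene.png');b=cv2.imread('pics/mt_top.png')
H=300
f=lambda i:cv2.resize(i,(400,300))
g=lambda n:f(cv2.imread('pics/'+n))
cv2.imwrite('pics/mont.png',np.vstack([np.hstack([g('mt_scene.png'),g('mt_top.png')]),np.hstack([g('pl_scene.png'),g('pl_top.png')])]))
E
```

```text
scene blue [233.9, 188.7] [32, 33, 5, 3, 10] [ 0.517 -0.153  0.296] 0.302
scene blue [240.6, 188.1] [38, 32, 6, 3, 17] [ 0.52  -0.138  0.298] 0.303
scene yel [265.7, 183.9] [61, 28, 11, 3, 28] [ 0.48  -0.084  0.266] 0.272
scene red [285.2, 177.8] [81, 11, 10, 25, 198] [ 0.461 -0.037  0.265] 0.3
top blue [403.8, 259.5] [58, 19, 13, 11, 106] [ 0.512 -0.146  0.292] 1.728
top yel [377.4, 279.4] [32, 39, 12, 11, 80] [ 0.471 -0.084  0.259] 0.268
top red [358.2, 271.4] [15, 15, 8, 44, 229] [ 0.49  -0.039  0.274] 1.728
top plate red [321.5, 218.5] [28, 23, 2, 2, 4] [0.6739 0.0492 0.03  ]
top plate green [314.0, 220.2] [19, 25, 5, 2, 5] [0.6697 0.0703 0.03  ]
top plate green [317.8, 227.8] [23, 31, 4, 4, 5] [0.6476 0.0602 0.03  ]
top plate green [312.5, 229.0] [18, 33, 4, 3, 4] [0.6447 0.0751 0.03  ]
```

View pics/mont.png

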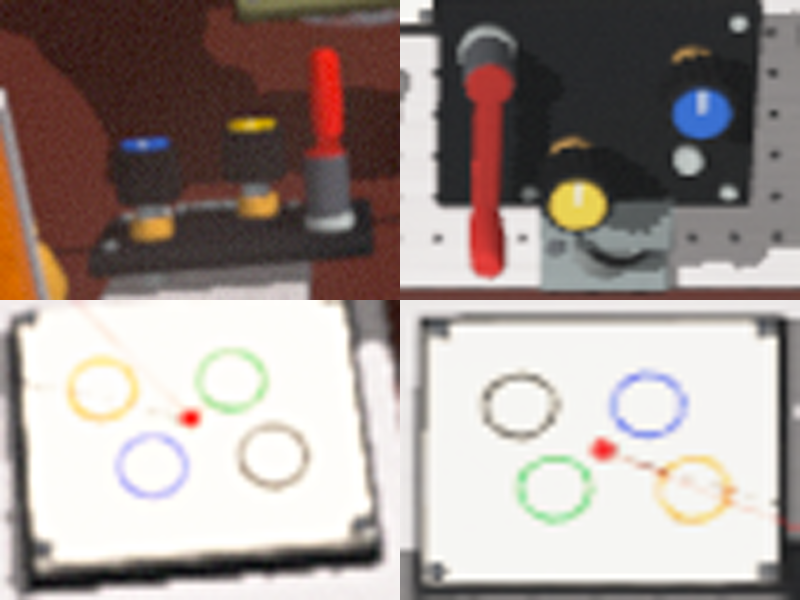

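Crops: spot at about (321.9,219) top view, green ring centred near (315,225); caps and handle clear. Now the mount frame and the turns.

Run:
```python
from h import *
z=np.load("top0.npz");p=z["p"]; zs=np.load("scene0.npz");ps=zs["p"]
# caps (scene: white tick splits blue)
def cen(p,box,lo,hi):
    m=np.zeros(p.shape[:2],np.uint8);x0,y0,x1,y1=box
    m[y0:y1,x0:x1]=cv2.inRange(cv2.cvtColor(p[y0:y1,x0:x1],cv2.COLOR_RGB2HSV),np.array(lo),np.array(hi))
    q=cv2.convexHull(cv2.findNonZero(m)); M=cv2.moments(q); return np.array([M["m10"]/M["m00"],M["m01"]/M["m00"]]),cv2.boundingRect(q)
b1=cen(ps,(225,180,255,200),(100,100,50),(125,255,255));b2=cen(p,(390,245,420,275),(100,120,60),(125,255,255))
y1=cen(ps,(255,178,280,195),(22,120,100),(32,255,255));y2=cen(p,(366,268,388,290),(22,150,100),(32,255,255))
print(b1,b2,y1,y2)
B,e1=tri(b1[0],b2[0]);Y,e2=tri(y1[0],y2[0]);print("caps",B.round(4),e1,Y.round(4),e2)
d=Y-B; yaw=np.arctan2(d[1],d[0])-np.arctan2(.060,-.054*np.cos(np.radians(38)));print("yaw",np.degrees(yaw),d)
# handle: top-end & middle in scene
W=dep("scene",ps,zs["d"])
for c,s,m in blobs(ps,(270,155,305,200),(0,180,80),(5,255,255),20):
    v,u=np.nonzero(m)
    for vv in range(v.min(),v.max()+1,3): print(vv+155,(u[v==vv].mean()+270).round(1),np.median(W[155:200,270:305][m&(np.arange(45)[:,None]==vv)],0).round(3))
W2=dep("top",p,z["d"])
for c,s,m in blobs(p,(340,235,375,300),(0,150,60),(8,255,255),20):
    v,u=np.nonzero(m)
    for vv in range(v.min(),v.max()+1,4): print("top",vv+235,(u[v==vv].mean()+340).round(1),(v==vv).sum(),np.median(W2[235:300,340:375][m&(np.arange(65)[:,None]==vv)],0).round(3))
for n,q in(("top",p),):
    g=cen(q,(305,212,326,237),(40,35,60),(88,255,255));sp=cen(q,(316,213,327,224),(0,100,80),(8,255,255))
    sp2=cen(q,(316,213,327,224),(170,100,80),(180,255,255)) if 0 else sp
    G=onz(n,g[0],.03);S=onz(n,sp[0],.03);print(g,sp,G.round(4),S.round(4))
    D=(G-S)[:2];c,s=np.cos(yaw),np.sin(yaw);D=np.array([c*D[0]+s*D[1],-s*D[0]+c*D[1]])
    print("D",D,"turns b,y",np.linalg.solve([[-.0115,.0007],[-.0053,-.0143]],D))
```

```text
(array([237.8079096 , 188.42372881]), (232, 187, 13, 4)) (array([403.81553398, 259.11326861]), (398, 254, 13, 11)) (array([265.71428571, 183.94285714]), (261, 183, 11, 3)) (array([377.4127907, 279.       ]), (372, 274, 12, 11))
caps [ 0.5137 -0.1455  0.2919] 0.0011564756212069356 [ 0.4727 -0.0843  0.2584] 0.0009438286274985353
yaw -1.539459729819954 [-0.04096476  0.06118047 -0.03351722]
166 285.0 [ 0.437 -0.035  0.276]
169 284.5 [ 0.448 -0.037  0.278]
172 284.5 [ 0.453 -0.038  0.272]
175 285.0 [ 0.457 -0.037  0.266]
178 285.0 [ 0.463 -0.038  0.263]
181 285.5 [ 0.467 -0.037  0.257]
184 285.5 [ 0.471 -0.038  0.251]
187 286.0 [ 0.487 -0.037  0.257]
190 284.5 [ 0.537 -0.041  0.297]
top 249 359.0 3 [ 0.539 -0.042  0.3  ]
top 253 358.5 10 [ 0.531 -0.041  0.294]
top 257 358.5 6 [ 0.523 -0.041  0.287]
top 261 358.5 6 [ 0.514 -0.041  0.279]
top 265 358.5 6 [ 0.506 -0.04   0.273]
top 269 357.5 6 [ 0.498 -0.038  0.263]
top 273 357.5 6 [ 0.489 -0.038  0.258]
top 277 357.5 6 [ 0.48  -0.038  0.249]
top 281 358.0 5 [ 0.47  -0.039  0.252]
top 285 358.0 7 [ 0.459 -0.038  0.267]
top 289 358.0 7 [ 0.448 -0.037  0.281]
top 293 358.0 5 [ 0.439 -0.037  0.277]
(array([314.74633124, 224.77358491]), (310, 220, 11, 11)) (array([321.51515152, 218.54545455]), (320, 217, 4, 4)) [0.6565 0.0685 0.03  ] [0.6738 0.0492 0.03  ]
D [-0.01773261  0.01890458] turns b,y [ 1.42925301 -1.85172199]
```

Mount frame found: yaw about -2.5°, blue grip ≈ (0.523,-0.146,0.280), yellow ≈ (0.482,-0.085,0.247), handle ≈ (0.452,-0.038,0.257). The cap offsets agree with the given 54/60 mm. First I swing over, rising.

```bash
python3 -m inch '1 -0.035 -0.010 -0.01 0 0 0.065;1 -0.035 -0.010 -0.01 0 0 0.065;1 -0.035 -0.010 -0.01 0 0 0.065;1 -0.035 -0.010 -0.01 0 0 0.065;1 -0.035 -0.010 -0.01 0 0 0.065;1 -0.035 -0.010 -0.01 0 0 0.065;1 -0.035 -0.010 -0.01 0 0 0.065;1 -0.035 -0.010 -0.01 0 0 0.065;1 -0.035 -0.010 -0.01 0 0 0.065;1 -0.035 -0.010 -0.01 0 0 0.065;1 -0.035 -0.010 -0.01 0 0 0.065;1 -0.035 -0.010 -0.01 0 0 0.065;1 -0.035 -0.010 -0.01 0 0 0.065;1 -0.035 -0.010 -0.01 0 0 0.065;1 -0.035 -0.010 -0.01 0 0 0.065;1 -0.035 -0.010 0 0 0 0.065;1 -0.035 -0.010 0 0 0 0.065;1 -0.035 -0.010 0 0 0 0.065' 20
cat >> h.py <<'E'
from scipy.spatial.transform import Rotation as Ro
def axes(yaw=-2.5,t=38):
    y,t=np.radians([yaw,t]);h=np.array([np.cos(y),np.sin(y),0]);u=np.array([0,0,1.])
    return np.c_[np.cos(t)*h+np.sin(t)*u,np.cross(u,h),-np.sin(t)*h+np.cos(t)*u]
M=axes()
def togo(P,spin=0,back=0,s=None):
    """tool-frame shift and rotvec to TCP target P (grasp frame: y_t=x_m turned spin about tool z)"""
    s=s or get_state(); R0=Ro.from_quat(s["eef_rot"]); Rt=Ro.from_matrix(np.c_[M[:,1],M[:,0],-M[:,2]])*Ro.from_euler("z",spin)
    T=np.asarray(P)+M[:,2]*back
    print("shift now",R0.inv().apply(T-s["tool_pos"]).round(4),"rot",(R0.inv()*Rt).as_rotvec().round(3),"shift in target axes",Rt.inv().apply(T-s["tool_pos"]).round(4),"q",np.round(s["q"],2),"t",s["clock"])
E
python3 -c "
from h import *
togo((.453,-.038,.255),0,.07)"
```

```text
clock: 1.6
tool_pos: [0.4474, 0.0424, 0.3997]
eef_rot: [0.666, 0.746, 0.0, 0.0]
contact_force: [0.9, -0.4, -0.9]
opening: 1.004
finger_force: 0.0
shift now [-0.0738 -0.0461  0.0895] rot [-0.662 -0.052  0.15 ] shift in target axes [-0.0801 -0.0819  0.0496] q [-0.32  0.27  0.17  1.84 -0.05  1.03 -0.02] t 1.6
```

```bash
python3 -m inch '1 -0.011 0 0 -0.0945 -0.0075 0.0215;1 -0.011 0 0 -0.0945 -0.0075 0.0215;1 -0.011 0 0 -0.0945 -0.0075 0.0215;1 -0.011 0 0 -0.0945 -0.0075 0.0215;1 -0.011 0 0 -0.0945 -0.0075 0.0215;1 -0.011 0 0 -0.0945 -0.0075 0.0215;1 -0.011 0 0 -0.0945 -0.0075 0.0215;1 0 0 0 0 0 0'
python3 -c "
from h import *
togo((.453,-.038,.255),0,.07)
for n in ('top','scene'):
    p,d=snapshot(n); cv2.imwrite(f'pics/{n}1.png',p[:,:,::-1])"
```

```text
clock: 2.27
tool_pos: [0.4499, -0.0334, 0.3991]
eef_rot: [0.686, 0.662, 0.204, 0.224]
contact_force: [-1.1, 1.3, 0.2]
opening: 0.998
finger_force: 0.0
shift now [-0.0028 -0.0839  0.0497] rot [-0.048  0.012  0.013] shift in target axes [-0.0045 -0.0861  0.0456] q [-0.49  0.05  0.42  2.35  0.41  0.14 -0.49] t 2.2667
```

Run:
```python
from h import *
import itertools
s=get_state()
D=[([-1.252,.689,-.195,1.565,.157,.902,-.215],[.1755,.5993,.249],[.141887,.98988,-.0008,0]),
([-.32,.27,.17,1.84,-.05,1.03,-.02],[.4474,.0424,.3997],[.666,.746,0,0]),
(s["q"],s["tool_pos"],s["eef_rot"])]
best=[]
for sg in itertools.product([1,-1],repeat=4):
    for b0 in np.arange(4)*np.pi/2:
      for t0 in np.arange(4)*np.pi/2:
        e=0;A=[];y=[]
        for q,p,o in D:
            R=Ro.from_euler("z",b0);fr=[]
            for i in range(7):
                if i in(1,3,5): fr.append(R.as_matrix()); R=R*Ro.from_euler("y",q[i])
                else: R=R*Ro.from_euler("z",sg[i//2]*q[i])
                if i in(1,3,5): fr.append(R.as_matrix())
            e+=(R*Ro.from_euler("z",t0)*Ro.from_quat(o).inv()).magnitude()
            m=R.as_matrix()
            A.append(np.c_[[0,0,1],fr[1][:,2],fr[1][:,0],fr[3][:,2],fr[3][:,0],m[:,2]]);y.append(p)
        best.append((e,sg,b0,t0,A,y))
best.sort(key=lambda b:b[0])
for b in best[:3]: print(b[:4])
A,y=np.vstack(best[0][4]),np.hstack(best[0][5])
for cols in ([0,1,3,5],[0,1,2,3,4,5]):
    x,res,_,_=np.linalg.lstsq(A[:,cols],y,rcond=None);print(x.round(4),(A[:,cols]@x-y).round(4))
print(np.round(s["q"],3))
```

```text
(0.009458832518865798, (-1, -1, -1, -1), np.float64(0.0), np.float64(1.5707963267948966))
(0.6720778288434854, (-1, -1, 1, 1), np.float64(0.0), np.float64(1.5707963267948966))
(0.8745481807364374, (-1, -1, -1, -1), np.float64(1.5707963267948966), np.float64(3.141592653589793))
[0.3546 0.5799 0.3326 0.3484] [-0.042   0.0117 -0.0011 -0.0147  0.0427 -0.0041  0.0011  0.0427  0.0053]
[ 0.3342  0.6151 -0.0534  0.354  -0.0198  0.3811] [-0.0427  0.0225  0.009  -0.0262  0.0341 -0.0029  0.0034  0.0197 -0.006 ]
[-0.48   0.052  0.414  2.345  0.394  0.147 -0.477]
```

View pics/scene1.png

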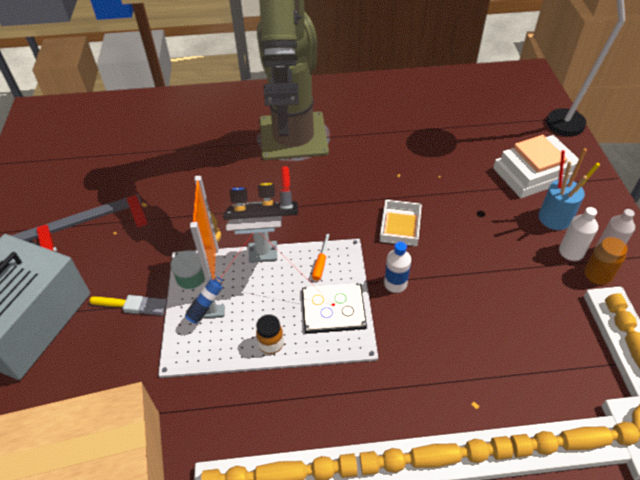

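```bash
cat > kin.py <<'E'
from h import *
D=[([-1.252,.689,-.195,1.565,.157,.902,-.215],[.1755,.5993,.249]),([-.32,.27,.17,1.84,-.05,1.03,-.02],[.4474,.0424,.3997])]
def chain(q):
    R=np.eye(3);F=[]
    for i in range(7):
        R=R@Ro.from_euler("y" if i in(1,3,5) else "z",q[i] if i in(1,3,5) else -q[i]).as_matrix(); F.append(R)
    T=R@Ro.from_euler("z",np.pi/2).as_matrix()
    return np.c_[[0,0,1],F[0][:,1],F[1][:,2],F[1][:,0],F[3][:,2],F[3][:,0],F[3][:,1],F[5][:,1],F[5][:,0],R[:,2]],T
cols=[0,1,2,4,7,9]
E
python3 - <<'E'
from kin import *
s=get_state();D.append((s["q"],s["tool_pos"]))
A=np.vstack([chain(q)[0] for q,_ in D]);y=np.hstack([p for _,p in D])
for c in ([0,1,2,4,9],[0,2,4,7,9],[0,1,2,4,7,9],[0,2,4,6,9],[0,2,3,4,5,7,9]):
    x=np.linalg.lstsq(A[:,c],y,rcond=None)[0];print(c,x.round(4),np.abs(A[:,c]@x-y).max().round(4))
E
```

```text
[0, 1, 2, 4, 9] [ 0.3159 -0.0459  0.582   0.3334  0.3087] 0.0034
[0, 2, 4, 7, 9] [ 0.3493  0.5415  0.3542 -0.0465  0.2958] 0.0048
[0, 1, 2, 4, 7, 9] [ 0.319  -0.0417  0.5783  0.3353 -0.0043  0.3075] 0.0033
[0, 2, 4, 6, 9] [ 0.3665  0.5539  0.3487 -0.0446  0.3243] 0.0026
[0, 2, 3, 4, 5, 7, 9] [ 0.3351  0.5383  0.0012  0.3476 -0.01   -0.0466  0.2899] 0.0044
```

```bash
cat >> kin.py <<'E'
from scipy.optimize import least_squares
C,X=[0,2,4,6,9],np.array([.3665,.5539,.3487,-.0446,.3243])
LO=np.array([-3.01,-.46,-1.47,.13,-1,.04,-2.66]);HI=np.array([3.01,2.08,1.51,2.56,4.14,2.09,2.66])
def fk(q):
    A,T=chain(q); return A[:,C]@X,T
def tgt(spin): return np.c_[M[:,1],M[:,0],-M[:,2]]@Ro.from_euler("z",spin).as_matrix()
def ik(P,T,q0,w=.02):
    f=lambda q:np.r_[(fk(q)[0]-P)*10,Ro.from_matrix(T.T@fk(q)[1]).as_rotvec()*3,w*(q-q0)]
    s=least_squares(f,np.clip(q0,LO+.03,HI-.03),bounds=(LO+.02,HI-.02)); p,R=fk(s.x)
    return s.x,np.linalg.norm(p-P),Ro.from_matrix(T.T@R).magnitude()
E
python3 - <<'E'
from kin import *
rng=np.random.default_rng(0)
z=M[:,2]; H=np.array([.453,-.038,.255]);Pv=H+.08*M[:,0]
Bl=np.array([.5229,-.1459,.2801])-.004*z;Ye=np.array([.4819,-.0847,.2466])-.004*z
T={"pre0":(H+.07*z,0),"H0":(H,0),"Hopen":(Pv+.08*M[:,1],1.4),"Blue+":(Bl,np.pi/2),"Blue-":(Bl,-np.pi/2),"Ye+":(Ye,np.pi/2),"Ye-":(Ye,-np.pi/2),"pre pi":(H+.07*z,np.pi),"H pi":(H,np.pi),"H-":(H,-np.pi/2)}
for k,(P,sp) in T.items():
    sol=[]
    for i in range(14):
        q0=rng.uniform(LO,HI)*.7; q0[0]=rng.uniform(-.8,.8); q0[1]=rng.uniform(-.2,.8);q0[3]=2.2;q0[4]=rng.choice([0,1.5,3])
        q,ep,er=ik(P,tgt(sp),q0,.002)
        if ep<.003 and er<.03: sol.append((min(np.minimum(q-LO,HI-q)),q))
    sol.sort(key=lambda a:-a[0]); print(k,len(sol))
    for m,q in sol[:3]: print("   ",round(m,2),q.round(2))
E
```

```text
pre0 0
H0 0
Hopen 7
    0.15 [-0.79  0.5   0.76  2.41  3.69  0.36  0.92]
    0.15 [-0.87  0.57  0.94  2.41  3.93  0.46  0.68]
    0.15 [-0.65  0.43  0.53  2.41  3.29  0.3   1.31]
Blue+ 5
    0.19 [ 0.57  0.46 -0.43  2.37  2.94  0.32  1.99]
    0.19 [ 0.36  0.45 -0.13  2.37  3.39  0.34  1.53]
    0.19 [ 0.45  0.45 -0.26  2.37  3.2   0.32  1.72]
Blue- 14
    0.19 [ 1.06  0.67 -1.26  2.37  1.97  0.64 -0.17]
    0.19 [ 1.06  0.67 -1.26  2.37  1.97  0.64 -0.17]
    0.19 [ 1.05  0.65 -1.23  2.37  1.99  0.61 -0.19]
Ye+ 0
Ye- 0
pre pi 0
H pi 0
H- 0
```

```bash
cat >> kin.py <<'E'
z=M[:,2]; H=np.array([.452,-.038,.257]);Pv=H+.08*M[:,0]
Bl=np.array([.5229,-.1459,.2801]);Ye=np.array([.4819,-.0847,.2466])
def pose(G,out,delta,theta,sp):
    """grasp point `out` beyond G on axis; tool delta rad more vertical, turned theta about axis; TCP pose"""
    T=Ro.from_rotvec(-theta*z).as_matrix()@Ro.from_rotvec(M[:,1]*delta).as_matrix()@tgt(sp)
    return G+out*z+.008*T[:,2],T
def best(P,T,seeds):
    r=[]
    for q0 in seeds:
        q,ep,er=ik(P,T,q0,.002); r.append((ep*1e3+er*50,q,ep,er))
    return min(r,key=lambda a:a[0])
SEEDS=[np.array(a,float) for a in ([-.7,.45,.6,2.4,3.4,.35,1.1],[.45,.45,-.26,2.37,3.2,.32,1.7],[1.05,.65,-1.2,2.37,2,.6,-.2],[-.48,.05,.41,2.34,.4,.15,-.48],[-.9,.3,1.0,2.4,1.,.4,0],[0,.3,0,2.4,3.1,.1,0])]
E
python3 - <<'E'
from kin import *
for nm,G,out in (("Ye",Ye,.004),("Bl",Bl,.004),("H",H,.006)):
  for sp in (np.pi/2,-np.pi/2):
    for de in (0,.1,.2,.35):
        row=[]
        for th in (-.8,0,.8):
            P,T=pose(G,out,de,th,sp); b=best(P,T,SEEDS); row.append(f"{b[2]*1e3:.0f}mm/{b[3]:.2f} j5={b[1][4]:.1f} j7={b[1][6]:.1f}")
        print(nm,round(sp,1),de,row)
E
```

```text
Ye 1.6 0 ['5mm/0.02 j5=3.3 j7=2.3', '5mm/0.02 j5=3.7 j7=1.1', '5mm/0.02 j5=3.5 j7=0.5']
Ye 1.6 0.1 ['0mm/0.00 j5=3.2 j7=2.3', '0mm/0.00 j5=3.0 j7=1.7', '0mm/0.00 j5=2.9 j7=1.2']
Ye 1.6 0.2 ['0mm/0.00 j5=3.8 j7=1.6', '0mm/0.00 j5=3.1 j7=1.7', '0mm/0.00 j5=2.9 j7=1.2']
Ye 1.6 0.35 ['0mm/0.00 j5=3.8 j7=1.5', '0mm/0.00 j5=-0.4 j7=-1.1', '0mm/0.00 j5=-0.8 j7=-1.3']
Ye -1.6 0 ['5mm/0.02 j5=2.6 j7=-0.2', '5mm/0.02 j5=2.4 j7=-0.8', '5mm/0.02 j5=2.3 j7=-1.5']
Ye -1.6 0.1 ['0mm/0.00 j5=2.0 j7=0.3', '0mm/0.00 j5=1.9 j7=-0.4', '0mm/0.00 j5=1.9 j7=-1.1']
Ye -1.6 0.2 ['0mm/0.00 j5=2.7 j7=-0.4', '0mm/0.00 j5=1.7 j7=-0.1', '0mm/0.00 j5=1.8 j7=-0.8']
Ye -1.6 0.35 ['0mm/0.00 j5=2.3 j7=-0.1', '0mm/0.00 j5=1.3 j7=0.3', '0mm/0.00 j5=1.3 j7=-0.3']
Bl 1.6 0 ['0mm/0.00 j5=3.5 j7=2.2', '0mm/0.00 j5=3.2 j7=1.7', '0mm/0.00 j5=2.9 j7=1.2']
Bl 1.6 0.1 ['0mm/0.00 j5=3.4 j7=2.2', '0mm/0.00 j5=3.2 j7=1.7', '0mm/0.00 j5=2.9 j7=1.3']
Bl 1.6 0.2 ['0mm/0.00 j5=3.4 j7=2.1', '0mm/0.00 j5=-0.3 j7=-1.1', '0mm/0.00 j5=-0.8 j7=-1.3']
Bl 1.6 0.35 ['0mm/0.00 j5=0.0 j7=-0.8', '0mm/0.00 j5=-0.5 j7=-1.0', '0mm/0.00 j5=-1.0 j7=-1.
[... 405 characters left out ...]
.3', '19mm/0.07 j5=2.9 j7=1.7', '19mm/0.07 j5=2.4 j7=1.4']
H 1.6 0.1 ['9mm/0.03 j5=3.7 j7=1.7', '4mm/0.02 j5=3.5 j7=1.1', '8mm/0.03 j5=3.4 j7=0.5']
H 1.6 0.2 ['0mm/0.00 j5=3.7 j7=1.6', '0mm/0.00 j5=2.9 j7=1.7', '0mm/0.00 j5=2.8 j7=1.1']
H 1.6 0.35 ['0mm/0.00 j5=3.8 j7=1.5', '0mm/0.00 j5=-0.4 j7=-1.2', '0mm/0.00 j5=1.7 j7=2.3']
H -1.6 0 ['19mm/0.07 j5=2.4 j7=-0.2', '19mm/0.07 j5=2.5 j7=-1.0', '19mm/0.07 j5=2.2 j7=-1.6']
H -1.6 0.1 ['9mm/0.03 j5=2.7 j7=-0.5', '4mm/0.02 j5=2.4 j7=-1.0', '8mm/0.03 j5=2.2 j7=-1.5']
H -1.6 0.2 ['0mm/0.00 j5=1.7 j7=0.3', '0mm/0.00 j5=1.7 j7=-0.3', '0mm/0.00 j5=1.8 j7=-1.1']
H -1.6 0.35 ['0mm/0.00 j5=2.2 j7=-0.1', '0mm/0.00 j5=1.3 j7=0.1', '0mm/0.00 j5=1.5 j7=-0.6']
```

Tilting exactly 38° is out of reach, since the elbow folds to its limit. A tool about 0.2 rad steeper with the fingers closing along the mount's level y works for all points on the j5≈1.5 branch. Spinning -90° here, near the wrist singularity, should lead there.

```bash
python3 -m inch '1 0 0 0 0 0 -0.112;1 0 0 0 0 0 -0.112;1 0 0 0 0 0 -0.112;1 0 0 0 0 0 -0.112;1 0 0 0 0 0 -0.112;1 0 0 0 0 0 -0.112;1 0 0 0 0 0 -0.112;1 0 0 0 0 0 -0.112;1 0 0 0 0 0 -0.112;1 0 0 0 0 0 -0.112;1 0 0 0 0 0 -0.112;1 0 0 0 0 0 -0.112;1 0 0 0 0 0 -0.112;1 0 0 0 0 0 -0.112;1 0 0 0 0 0 0'
cat >> kin.py <<'E'
def go(P,T,show=True):
    s=get_state();R0=Ro.from_quat(s["eef_rot"]);Rt=Ro.from_matrix(T)
    print("shift(now axes)",R0.inv().apply(P-s["tool_pos"]).round(4),"rotvec",(R0.inv()*Rt).as_rotvec().round(3),"| shift(target axes)",Rt.inv().apply(P-s["tool_pos"]).round(4))
    if show: print("q",np.round(s["q"],2),"tcp",np.round(s["tool_pos"],4),"t",round(s["clock"],2),"f",np.round(s["contact_force"],1),"open",round(s["opening"],3))
E
python3 -c "
from kin import *
P,T=pose(H,.056,.2,0,-np.pi/2);go(P,T);print(P,T.round(2).tolist())"
```

```text
clock: 3.62
tool_pos: [0.4544, -0.0311, 0.4014]
eef_rot: [0.016, 0.952, -0.013, 0.304]
contact_force: [-0.1, 0.3, -0.7]
opening: 0.999
finger_force: 0.0
shift(now axes) [ 0.0893 -0.0051  0.0684] rotvec [-0.011  0.156  0.013] | shift(target axes) [ 0.0775 -0.007   0.0814]
q [-0.17  0.06  0.08  2.33  0.54  0.16  0.94] tcp [ 0.4544 -0.0311  0.4014] t 3.62 f [-0.1  0.3 -0.7] open 0.999
[ 0.42112705 -0.03665206  0.29397167] [[-0.89, 0.04, 0.45], [0.04, 1.0, -0.02], [-0.45, 0.0, -0.89]]
```

Run:
```python
from kin import *
q=np.array(get_state()["q"]); s=get_state()
print("fk err",(fk(q)[0]-s["tool_pos"]).round(4),(Ro.from_matrix(fk(q)[1].T)*Ro.from_quat(s["eef_rot"])).magnitude().round(3))
for d,out in ((.2,.056),(.3,.05),(.3,.006),(.2,.006)):
    P,T=pose(H,out,d,0,-np.pi/2)
    for j5 in (.5,1.3,1.8):
        q0=q.copy();q0[4]=j5;q0[6]=1.5-j5
        a,ep,er=ik(P,T,q0,.02);print(d,out,j5,a.round(2),round(ep*1e3,1),round(er,3))
# path from q to branch sol
P,T=pose(H,.056,.2,0,-np.pi/2);q0=q.copy();q0[4]=1.7;q0[6]=-.2
a,_,_=ik(P,T,q0,.02)
f0=fk(q)
for t in (.25,.5,.75,1):
    f1=fk(q+(a-q)*t); print(t,"shift",(f0[1].T@(f1[0]-f0[0])).round(4),"rot",Ro.from_matrix(f0[1].T@f1[1]).as_rotvec().round(3)); f0=f1
```

```text
Traceback (most recent call last):
AttributeError: 'float' object has no attribute 'round'
```

Run:
```python
from kin import *
q=np.array(get_state()["q"]); s=get_state()
print("fk err",(fk(q)[0]-s["tool_pos"]).round(4),(Ro.from_matrix(fk(q)[1].T)*Ro.from_quat(s["eef_rot"])).magnitude())
for d,out in ((.2,.056),(.3,.05),(.3,.006),(.2,.006)):
    P,T=pose(H,out,d,0,-np.pi/2)
    for j5 in (.5,1.3,1.8):
        q0=q.copy();q0[4]=j5;q0[6]=1.5-j5
        a,ep,er=ik(P,T,q0,.02);print(d,out,j5,a.round(2),round(ep*1e3,1),round(er,3))
P,T=pose(H,.056,.2,0,-np.pi/2);q0=q.copy();q0[4]=1.7;q0[6]=-.2
a,_,_=ik(P,T,q0,.02)
f0=fk(q)
for t in (.25,.5,.75,1):
    f1=fk(q+(a-q)*t); print(t,"shift",(f0[1].T@(f1[0]-f0[0])).round(4),"rot",Ro.from_matrix(f0[1].T@f1[1]).as_rotvec().round(3)); f0=f1
```

```text
fk err [ 0.0057  0.001  -0.0003] 3.280331390111781e-16
0.2 0.056 0.5 [ 0.35  0.25 -0.52  2.48  1.68  0.2  -0.24] 0.2 0.001
0.2 0.056 1.3 [ 0.22  0.24 -0.35  2.48  1.79  0.15 -0.33] 0.1 0.001
0.2 0.056 1.8 [ 0.1   0.24 -0.19  2.48  1.96  0.11 -0.49] 0.1 0.0
0.3 0.05 0.5 [ 0.02  0.26 -0.08  2.39  0.42  0.14  1.07] 0.0 0.0
0.3 0.05 1.3 [ 0.26  0.27 -0.39  2.39  0.83  0.2   0.63] 0.1 0.0
0.3 0.05 1.8 [ 0.37  0.28 -0.54  2.39  0.95  0.25  0.51] 0.1 0.001
0.3 0.006 0.5 [ 0.01  0.38 -0.06  2.38  1.1   0.06  0.39] 0.4 0.002
0.3 0.006 1.3 [ 0.02  0.38 -0.08  2.38  1.21  0.06  0.28] 0.0 0.0
0.3 0.006 1.8 [ 0.1   0.37 -0.19  2.38  1.32  0.11  0.16] 0.1 0.001
0.2 0.006 0.5 [ 0.52  0.43 -0.81  2.47  1.86  0.42 -0.42] 0.1 0.001
0.2 0.006 1.3 [ 0.38  0.4  -0.59  2.47  2.01  0.33 -0.56] 0.1 0.0
0.2 0.006 1.8 [ 0.26  0.39 -0.43  2.47  2.17  0.27 -0.71] 0.0 0.0
0.25 shift [ 0.0218 -0.0101  0.0191] rot [ 0.032  0.038 -0.002]
0.5 shift [ 0.021  -0.0037  0.0184] rot [ 0.008  0.035 -0.   ]
0.75 shift [0.0223 0.0022 0.0172] rot [-0.016  0.038  0.003]
1 shift [0.0251 0.0068 0.0154] rot [-0.035  0.046  0.008]
```

```bash
python3 -m inch '1 0.0073 -0.004 0.0064 0.045 0.013 0;1 0.0073 -0.004 0.0064 0.045 0.013 0;1 0.0073 -0.004 0.0064 0.045 0.013 0;1 0.0073 -0.001 0.0062 0.01 0.013 0;1 0.0073 -0.001 0.0062 0.01 0.013 0;1 0.0073 -0.001 0.0062 0.01 0.013 0;1 0.0075 0.001 0.0055 -0.01 0.013 0;1 0.0075 0.001 0.0055 -0.01 0.013 0;1 0.0075 0.001 0.0055 -0.01 0.013 0;1 0 0 0 0 0 0'
python3 -c "
from kin import *
P,T=pose(H,.056,.2,0,-np.pi/2);go(P,T)"
```

```text
clock: 4.45
tool_pos: [0.4267, -0.0457, 0.3243]
eef_rot: [0.038, 0.966, -0.062, 0.248]
contact_force: [0.2, -0.2, 0.8]
opening: 1.003
finger_force: 0.0
shift(now axes) [0.02   0.0114 0.0225] rotvec [-0.117  0.041 -0.007] | shift(target axes) [0.0189 0.0088 0.0245]
q [-0.45  0.2   0.37  2.46  1.46  0.12 -0.05] tcp [ 0.4267 -0.0457  0.3243] t 4.45 f [ 0.2 -0.2  0.8] open 1.003
```

```bash
python3 -m inch '0 0.01 0.0057 0.011 -0.058 0.02 -0.003;0 0.01 0.0050 0.011 -0.058 0.02 -0.003;0 0 0 0 0 0 0;0 0 0 0 0 0 0;0 0 0 0 0 0 0'
python3 - <<'E'
from kin import *
P,T=pose(H,.012,.2,0,-np.pi/2);go(P,T)
for n in("top","scene"):
    p,d=snapshot(n); cv2.imwrite(f"pics/{n}2.png",p[:,:,::-1])
a=cv2.imread("pics/top2.png")[200:320,310:470];b=cv2.imread("pics/scene2.png")[120:240,200:360]
cv2.imwrite("pics/m2.png",np.hstack([cv2.resize(x,(400,300),interpolation=2) for x in(a,b)]))
E
```

```text
clock: 4.87
tool_pos: [0.4242, -0.0423, 0.3078]
eef_rot: [0.028, 0.97, -0.033, 0.239]
contact_force: [0.9, 0.3, -0.9]
opening: 0.649
finger_force: 0.0
shift(now axes) [0.0015 0.0086 0.0535] rotvec [-0.057  0.02  -0.001] | shift(target axes) [0.0004 0.0055 0.0539]
q [-0.15  0.22  0.07  2.47  1.8   0.1  -0.35] tcp [ 0.4242 -0.0423  0.3078] t 4.87 f [ 0.9  0.3 -0.9] open 0.649
```

View pics/m2.png

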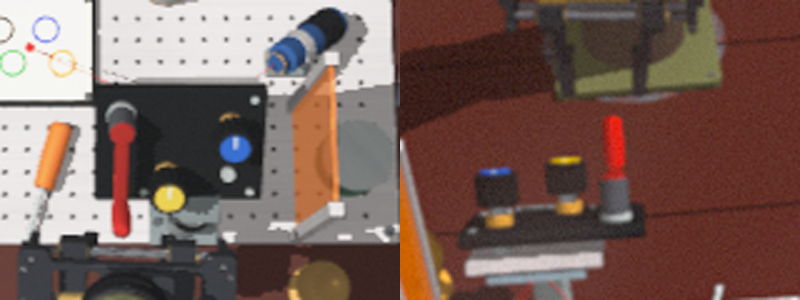

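The hand sits just below the handle in the top crop, with the fingers straddling it (midpoint x≈128, handle x≈121). The scene crop shows the gripper above and behind the handle. Now I go in.

```bash
python3 -m inch '0 0.0007 0.0028 0 -0.028 0.01 0;0 0 0.0028 0 -0.028 0.01 0;0 0 0 0 0 0 0;0 0 0 0.009 0 0 0;0 0 0 0.009 0 0 0;0 0 0 0.009 0 0 0;0 0 0 0.009 0 0 0;0 0 0 0.009 0 0 0;0 0 0 0.009 0 0 0;0 0 0 0 0 0 0'
python3 - <<'E'
from kin import *
P,T=pose(H,.012,.2,0,-np.pi/2);go(P,T)
p,d=snapshot("scene");W=dep("scene",p,d)
b=p[120:240,220:340,::-1];cv2.imwrite("pics/m3.png",cv2.resize(b,(600,600),interpolation=2))
for c,s,m in blobs(p,(260,140,310,200),(0,170,70),(6,255,255),8): print(c,s,np.median(W[140:200,260:310][m],0).round(3))
E
```

```text
clock: 5.8
tool_pos: [0.4462, -0.0368, 0.257]
eef_rot: [0.02, 0.973, -0.006, 0.228]
contact_force: [-0.6, -1.1, 0.4]
opening: 0.5
finger_force: 0.0
shift(now axes) [-0.0029 -0.001  -0.0011] rotvec [-0.001 -0.003  0.002] | shift(target axes) [-0.0029 -0.0009 -0.0011]
q [ 0.31  0.4  -0.52  2.46  2.05  0.31 -0.6 ] tcp [ 0.4462 -0.0368  0.257 ] t 5.8 f [-0.6 -1.1  0.4] open 0.5
[285.0, 178.2] [21, 26, 10, 25, 197] [ 0.462 -0.038  0.265]
```

View pics/m3.png

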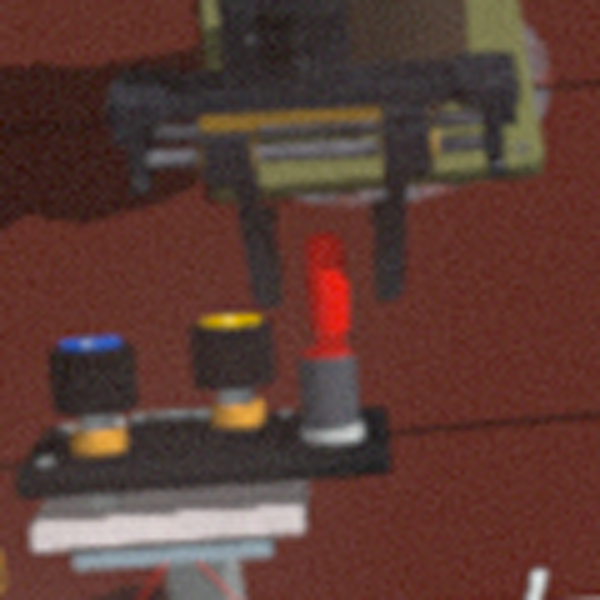

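The fingers straddle the red handle, with tips just past its upper half and clear of the yellow cap. I close on it and work out the swing rows.

```bash
python3 -m inch '-0.5 0 0 0 0 0 0;-0.6 0 0 0 0 0 0;-0.7 0 0 0 0 0 0;-0.8 0 0 0 0 0 0;-0.8 0 0 0 0 0 0;-0.8 0 0 0 0 0 0;-0.8 0 0 0 0 0 0' 15
python3 - <<'E'
from kin import *
s=get_state();T0=Ro.from_quat(s["eef_rot"]).as_matrix();P0=np.array(s["tool_pos"])
N=16;tot=1.45;k=.5
def ps(a):
    R=Ro.from_rotvec(-a*z).as_matrix();Rk=Ro.from_rotvec(-a*k*z).as_matrix()
    return Pv+R@(H-Pv)+Rk@(P0-H),Rk@T0
f=ps(0);q=np.array(s["q"])
for i in range(1,N+1):
    g=ps(tot*i/N);d=f[1].T@(g[0]-f[0]);w=Ro.from_matrix(f[1].T@g[1]).as_rotvec()
    print(i,d.round(4),w.round(3));f=g
    if i%4==0: q,ep,er=ik(*g,q,.01);print(q.round(2),round(ep,4),round(er,3))
E
```

```text
clock: 6.43
tool_pos: [0.4457, -0.0374, 0.2584]
eef_rot: [0.02, 0.973, -0.006, 0.229]
contact_force: [-2.3, 1.1, 5.1]
opening: 0.213
finger_force: 14.7
1 [-0.0004  0.0074 -0.0001] [-0.009  0.     0.044]
2 [-0.0007  0.0074 -0.0001] [-0.009  0.     0.044]
3 [-0.001   0.0074 -0.0002] [-0.009  0.     0.044]
4 [-0.0013  0.0073 -0.0003] [-0.009  0.     0.044]
[ 0.32  0.38 -0.59  2.47  1.98  0.3  -0.76] 0.0 0.0
5 [-0.0016  0.0072 -0.0003] [-0.009  0.     0.044]
6 [-0.0019  0.0072 -0.0004] [-0.009  0.     0.044]
7 [-0.0023  0.0071 -0.0005] [-0.009  0.     0.044]
8 [-0.0026  0.007  -0.0005] [-0.009  0.     0.044]
[ 0.3   0.37 -0.62  2.43  1.89  0.28 -0.87] 0.0 0.0
9 [-0.0029  0.0068 -0.0006] [-0.009  0.     0.044]
10 [-0.0031  0.0067 -0.0007] [-0.009  0.     0.044]
11 [-0.0034  0.0065 -0.0007] [-0.009  0.     0.044]
12 [-0.0037  0.0064 -0.0008] [-0.009  0.     0.044]
[ 0.29  0.36 -0.61  2.38  1.77  0.24 -0.94] 0.0 0.0
13 [-0.004   0.0062 -0.0008] [-0.009  0.     0.044]
14 [-0.0042  0.006  -0.0009] [-0.009  0.     0.044]
15 [-0.0045  0.0058 -0.0009] [-0.009  0.     0.044]
16 [-0.0047  0.0056 -0.001 ] [-0.009  0.     0.044]
[ 0.28  0.35 -0.58  2.32  1.61  0.19 -0.93] 0.0 0.0
```

```bash
python3 -m inch '-0.8 -0.0004 0.0074 -0.0001 -0.009 0 0.044;-0.8 -0.0007 0.0074 -0.0001 -0.009 0 0.044;-0.8 -0.001 0.0074 -0.0002 -0.009 0 0.044;-0.8 -0.0013 0.0073 -0.0003 -0.009 0 0.044;-0.8 -0.0016 0.0072 -0.0003 -0.009 0 0.044;-0.8 -0.0019 0.0072 -0.0004 -0.009 0 0.044;-0.8 -0.0023 0.0071 -0.0005 -0.009 0 0.044;-0.8 -0.0026 0.007 -0.0005 -0.009 0 0.044' && python3 -m inch '-0.8 -0.0029 0.0068 -0.0006 -0.009 0 0.044;-0.8 -0.0031 0.0067 -0.0007 -0.009 0 0.044;-0.8 -0.0034 0.0065 -0.0007 -0.009 0 0.044;-0.8 -0.0037 0.0064 -0.0008 -0.009 0 0.044;-0.8 -0.004 0.0062 -0.0008 -0.009 0 0.044;-0.8 -0.0042 0.006 -0.0009 -0.009 0 0.044;-0.8 -0.0045 0.0058 -0.0009 -0.009 0 0.044;-0.8 -0.0047 0.0056 -0.001 -0.009 0 0.044;-0.8 0 0 0 0 0 0'
```

```text
clock: 7.1
tool_pos: [0.4601, 0.0151, 0.2684]
eef_rot: [0.185, 0.955, 0.068, 0.223]
contact_force: [-8.9, -1.0, -2.3]
opening: 0.202
finger_force: 14.6
clock: 7.85
tool_pos: [0.4991, 0.0479, 0.2986]
eef_rot: [0.336, 0.907, 0.145, 0.209]
contact_force: [-9.6, 11.4, -8.0]
opening: 0.171
finger_force: 17.8
```

Run:
```python
from kin import *
P,T=fk(np.array(get_state()["q"]));s=get_state()
G=np.array(s["tool_pos"])-.008*Ro.from_quat(s["eef_rot"]).as_matrix()[:,2]
v=M.T@(G-Pv);print("grasp rel pivot in mount",v.round(4),"angle",np.arctan2(v[1],-v[0]))
ims=[]
for n,(x0,y0) in(("top",(310,200)),("scene",(220,120))):
    p,d=snapshot(n);W=dep(n,p,d);ims.append(cv2.resize(p[y0:y0+120,x0:x0+120,::-1],(400,400),interpolation=2))
    for c,st,m in blobs(p,(x0,y0,x0+120,y0+120),(0,170,60),(6,255,255),6): print(n,c,st,np.median(W[y0:y0+120,x0:x0+120][m],0).round(3))
cv2.imwrite("pics/m4.png",np.hstack(ims))
```

```text
grasp rel pivot in mount [-0.0189  0.0867  0.0139] angle 1.3559933332959329
top [345.5, 254.5] [14, 50, 40, 11, 194] [ 0.529 -0.015  0.289]
scene [311.0, 184.1] [61, 47, 44, 28, 338] [0.523 0.032 0.291]
```

View pics/m4.png

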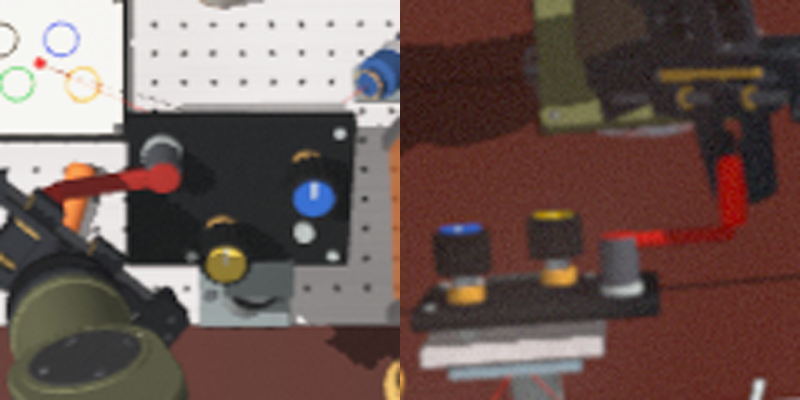

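Run:
```python
from kin import *
for a in (1.2,1.3,1.4,1.5):
    E=Pv+Ro.from_rotvec(-a*z).as_matrix()@(H-Pv)-.025*z; Q=Pv-.025*z
    print(a,[proj(n,X).round(1).tolist() for n in("top","scene") for X in(Q,E)])
p=snapshot("top")[0]
m=cv2.inRange(cv2.cvtColor(p,cv2.COLOR_RGB2HSV),np.array((0,170,60)),np.array((6,255,255)))
for u in range(324,366,4):
    v=np.nonzero(m[240:280,u])[0]; print(u,(v.mean()+240).round(1) if len(v) else None,len(v))
```

```text
1.2 [[358.7, 253.8], [327.0, 264.0], [284.6, 191.4], [317.4, 187.9]]
1.3 [[358.7, 253.8], [325.9, 261.2], [284.6, 191.4], [318.6, 188.3]]
1.4 [[358.7, 253.8], [325.2, 258.4], [284.6, 191.4], [319.5, 188.7]]
1.5 [[358.7, 253.8], [324.8, 255.4], [284.6, 191.4], [320.1, 189.1]]
324 256.5 2
328 257.5 6
332 256.0 5
336 255.0 4
340 254.5 4
344 254.0 5
348 253.5 6
352 253.5 6
356 253.0 7
360 253.5 8
364 None 0
```

The lever reads about 1.4 rad in the top view (slope 0.13, predicted 0.137), with about 13 N against the stop, so it is fully open. Release and retract.

```bash
python3 -m inch '-0.5 0 0 0 0 0 0;-0.2 0 0 0 0 0 0;0 0 0 0 0 0 0;0 0 0 0 0 0 0;0 0 0 0 0 0 0;0.1 0 0 -0.01 0 0 0;0.1 0 0 -0.015 0 0 0;0.1 0 0 -0.015 0 0 0;0.1 0 0 -0.015 0 0 0;0.1 0 0 -0.01 0 0 0;0.1 0 0 0 0 0 0'
python3 - <<'E'
from kin import *
P,T=pose(Ye,.06,.2,.8,-np.pi/2);go(P,T)
q=np.array(get_state()["q"])
for out,th in((.06,.8),(.004,.8),(.004,.4),(.004,0),(.004,-.4),(.004,-.9)):
    P,T=pose(Ye,out,.2,th,-np.pi/2);q,ep,er=ik(P,T,q,.01);print(out,th,q.round(2),round(ep,4),round(er,3),P.round(3))
E
```

```text
clock: 8.92
tool_pos: [0.4763, 0.0347, 0.3556]
eef_rot: [0.339, 0.904, 0.141, 0.219]
contact_force: [0.4, 0.2, -0.3]
opening: 0.552
finger_force: 0.0
shift(now axes) [-0.0399 -0.128   0.0334] rotvec [-0.018  0.002  0.08 ] | shift(target axes) [-0.0501 -0.125   0.0311]
q [ 0.49  0.25 -0.8   2.27  0.89  0.25 -0.21] tcp [0.4763 0.0347 0.3556] t 8.92 f [ 0.4  0.2 -0.3] open 0.552
0.06 0.8 [ 1.09  0.49 -1.22  2.44  1.69  0.32 -0.8 ] 0.0 0.0 [ 0.449 -0.082  0.287]
0.004 0.8 [ 1.    0.67 -1.23  2.41  1.85  0.5  -0.92] 0.0 0.0 [ 0.483 -0.084  0.243]
0.004 0.4 [ 0.88  0.6  -1.09  2.39  1.77  0.47 -0.51] 0.0 0.0 [ 0.483 -0.084  0.243]
0.004 0 [ 0.76  0.56 -1.    2.39  1.74  0.51 -0.16] 0.0 0.0 [ 0.483 -0.085  0.243]
0.004 -0.4 [ 0.65  0.54 -0.93  2.41  1.79  0.58  0.12] 0.0 0.0 [ 0.483 -0.085  0.243]
0.004 -0.9 [ 0.53  0.54 -0.87  2.47  1.91  0.71  0.4 ] 0.0 0.0 [ 0.483 -0.086  0.243]
```

```bash
python3 -m inch '0.1 -0.008 -0.02 0 -0.009 0 0.04;0.1 -0.008 -0.02 0 -0.009 0 0.04;0.1 -0.009 -0.022 0 0 0 0;0.1 -0.009 -0.022 0.005 0 0 0;0.1 -0.008 -0.021 0.013 0 0 0;0.1 -0.008 -0.02 0.013 0 0 0;0.1 0 0 0 0 0 0'
python3 - <<'E'
from kin import *
P,T=pose(Ye,.06,.2,.8,-np.pi/2);go(P,T)
P,T=pose(Ye,.004,.2,.8,-np.pi/2);go(P,T,0)
E
```

```text
clock: 9.5
tool_pos: [0.4456, -0.0608, 0.305]
eef_rot: [0.374, 0.892, 0.151, 0.203]
contact_force: [0.2, 1.2, 0.3]
opening: 0.55
finger_force: 0.0
shift(now axes) [-0.0132 -0.0199  0.0148] rotvec [-0.023 -0.017  0.002] | shift(target axes) [-0.0129 -0.0202  0.0145]
q [ 0.77  0.35 -0.81  2.38  1.4   0.11 -0.54] tcp [ 0.4456 -0.0608  0.305 ] t 9.5 f [0.2 1.2 0.3] open 0.55
shift(now axes) [-0.0252 -0.0186  0.0695] rotvec [-0.023 -0.017  0.002] | shift(target axes) [-0.0241 -0.0202  0.0694]
```

```bash
python3 -m inch '0.1 -0.0044 -0.0066 0.004 -0.012 -0.008 0;0.1 -0.0044 -0.0066 0.005 -0.012 -0.008 0;0.1 -0.0044 -0.0066 0.005 0 0 0;0.1 0 0 0 0 0 0;0.1 0 0 0 0 0 0'
python3 - <<'E'
from kin import *
P,T=pose(Ye,.06,.2,.8,-np.pi/2);go(P,T)
P,T=pose(Ye,.004,.2,.8,-np.pi/2);go(P,T,0)
p,_=snapshot("scene");q,_=snapshot("top")
cv2.imwrite("pics/m5.png",np.hstack([cv2.resize(x,(400,400),interpolation=2) for x in(p[120:240,220:340,::-1],q[200:320,310:430,::-1])]))
E
```

```text
clock: 9.92
tool_pos: [0.4484, -0.0766, 0.2914]
eef_rot: [0.372, 0.89, 0.156, 0.211]
contact_force: [-0.4, -0.1, 0.2]
opening: 0.55
finger_force: 0.0
shift(now axes) [-0.0032 -0.0053  0.0034] rotvec [-0.006 -0.007  0.003] | shift(target axes) [-0.0032 -0.0053  0.0034]
q [ 0.89  0.43 -0.94  2.4   1.79  0.19 -0.89] tcp [ 0.4484 -0.0766  0.2914] t 9.92 f [-0.4 -0.1  0.2] open 0.55
shift(now axes) [-0.0147 -0.005   0.0582] rotvec [-0.006 -0.007  0.003] | shift(target axes) [-0.0144 -0.0053  0.0582]
```

View pics/m5.png

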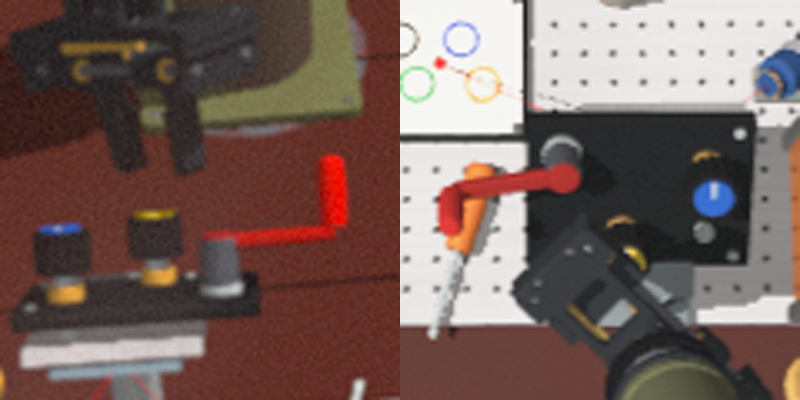

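The fingers hang above the yellow knob and the lever is open. I correct sideways and go down along the axis.

```bash
python3 -m inch '0.15 -0.0035 -0.0055 0.0035 0 -0.006 0;0.15 0 0 0 0 0 0;0.15 -0.0019 0 0.0092 0 0 0;0.15 -0.0019 0 0.0092 0 0 0;0.15 -0.0019 0 0.0092 0 0 0;0.15 -0.0019 0 0.0092 0 0 0;0.15 -0.0019 0 0.0092 0 0 0;0.15 -0.0019 0 0.0092 0 0 0;0.15 0 0 0 0 0 0;0.15 0 0 0 0 0 0'
python3 - <<'E'
from kin import *
P,T=pose(Ye,.004,.2,.8,-np.pi/2);go(P,T)
E
```

```text
clock: 10.85
tool_pos: [0.4836, -0.084, 0.2427]
eef_rot: [0.372, 0.89, 0.155, 0.214]
contact_force: [0.2, -0.5, 0.3]
opening: 0.575
finger_force: 0.0
shift(now axes) [ 0.0004  0.0002 -0.0002] rotvec [-0.006 -0.     0.005] | shift(target axes) [ 0.0004  0.0002 -0.0002]
q [ 0.88  0.64 -1.04  2.38  1.96  0.42 -1.02] tcp [ 0.4836 -0.084   0.2427] t 10.85 f [ 0.2 -0.5  0.3] open 0.575
```

```bash
python3 -m inch '-0.1 0 0 0 0 0 0;-0.2 0 0 0 0 0 0;-0.3 0 0 0 0 0 0;-0.3 0 0 0 0 0 0;-0.3 0 0 0 0 0 0' 20
python3 - <<'E'
from kin import *
s=get_state();T0=Ro.from_quat(s["eef_rot"]).as_matrix();P0=np.array(s["tool_pos"])
a=.1;R=Ro.from_rotvec(a*z).as_matrix();print((T0.T@((R@(P0-Ye)+Ye)-P0)).round(5),Ro.from_matrix(T0.T@R@T0).as_rotvec().round(4),(M.T@(P0-Ye)).round(4))
print(s["contact_force"],s["opening"],s["finger_force"])
E
```

```text
clock: 11.27
tool_pos: [0.4844, -0.0836, 0.2438]
eef_rot: [0.371, 0.89, 0.156, 0.215]
contact_force: [0.6, 2.4, 6.5]
opening: 0.403
finger_force: 20.0
[ 9.e-05 -7.e-05  2.e-05] [ 0.0197 -0.0002 -0.098 ] [ 0.0002  0.0012 -0.0038]
[0.57517024 2.42426645 6.49033705] 0.40255361117487454 19.971593557856977
```

```bash
cat >> kin.py <<'E'
def spot(show=None):
    for n,box in(("top",(293,195,350,243)),("scene",(300,285,370,335))):
        p,_=snapshot(n)
        if show: cv2.imwrite(f"pics/{show}_{n}.png",cv2.resize(p[box[1]:box[3],box[0]:box[2],::-1],(400,300),interpolation=2))
        x0,y0,x1,y1=box;h=cv2.cvtColor(p[y0:y1,x0:x1],cv2.COLOR_RGB2HSV)
        m=cv2.inRange(h,np.array((0,110,120)),np.array((6,255,255)))|cv2.inRange(h,np.array((174,110,120)),np.array((180,255,255)))
        k,l,st,c=cv2.connectedComponentsWithStats(m); 
        g=cv2.inRange(h,np.array((45,35,60)),np.array((85,255,255))); g=cv2.findNonZero(g)
        if k<2 or g is None: print(n,"not seen"); continue
        i=1+st[1:,4].argmax(); (gx,gy),r=cv2.minEnclosingCircle(g)
        S=onz(n,c[i]+[x0,y0],.03);G=onz(n,(gx+x0,gy+y0),.03);D=(G-S)[:2];a=np.radians(-2.5)
        D=np.array([[np.cos(a),np.sin(a)],[-np.sin(a),np.cos(a)]])@D
        print(n,"S",S[:2].round(4),"G",G[:2].round(4),"r",r,"area",st[i,4],"D",D.round(4),"turns b,y",np.linalg.solve([[-.0115,.0007],[-.0053,-.0143]],D).round(2))
E
python3 -c "
from kin import *
spot()"
python3 -m inch '-0.3 0 0 0 0.02 0 -0.098;-0.3 0 0 0 0.02 0 -0.098;-0.3 0 0 0 0.02 0 -0.098;-0.3 0 0 0 0.02 0 -0.098;-0.3 0 0 0 0.02 0 -0.098;-0.3 0 0 0 0 0 0'
python3 -c "
from kin import *
spot();P,T=pose(Ye,.004,.2,.3,-np.pi/2);go(P,T)"
```

```text
top S [0.6745 0.0494] G [0.6563 0.0689] r 5.411430358886719 area 7 D [-0.019   0.0188] turns b,y [ 1.54 -1.88]
scene S [0.673 0.05 ] G [0.6569 0.0691] r 6.082862854003906 area 7 D [-0.017   0.0184] turns b,y [ 1.37 -1.79]
clock: 11.87
tool_pos: [0.4843, -0.084, 0.2436]
eef_rot: [0.153, 0.96, 0.053, 0.228]
contact_force: [-0.7, 1.5, 6.7]
opening: 0.404
finger_force: 20.0
top S [0.6741 0.0562] G [0.6563 0.069 ] r 5.410909175872803 area 8 D [-0.0183  0.012 ] turns b,y [ 1.51 -1.4 ]
scene S [0.673  0.0567] G [0.658  0.0693] r 6.116469860076904 area 7 D [-0.0155  0.0119] turns b,y [ 1.27 -1.31]
shift(now axes) [ 0.0013 -0.0007  0.0003] rotvec [-0.005 -0.     0.003] | shift(target axes) [ 0.0013 -0.0007  0.0003]
q [ 0.66  0.53 -0.78  2.36  1.91  0.33 -0.55] tcp [ 0.4842 -0.084   0.2436] t 11.97 f [-2.2  2.2  9.3] open 0.405
```

The spot follows as predicted. Turning the yellow screw the remaining ~1.36 rad.

```bash
python3 -m inch '-0.3 0 0 0 0.02 0 -0.098;-0.3 0 0 0 0.02 0 -0.098;-0.3 0 0 0 0.02 0 -0.098;-0.3 0 0 0 0.02 0 -0.098;-0.3 0 0 0 0.02 0 -0.098;-0.3 0 0 0 0.02 0 -0.098;-0.3 0 0 0 0.02 0 -0.098;-0.3 0 0 0 0.02 0 -0.098;-0.3 0 0 0 0.02 0 -0.098;-0.3 0 0 0 0.02 0 -0.098;-0.3 0 0 0 0 0 0'
python3 -c "
from kin import *
spot();P,T=pose(Ye,.004,.2,-.7,-np.pi/2);go(P,T)"
```

```text
clock: 12.88
tool_pos: [0.4843, -0.0849, 0.2436]
eef_rot: [-0.294, 0.92, -0.153, 0.211]
contact_force: [-3.1, 1.0, 12.0]
opening: 0.405
finger_force: 20.0
top S [0.6731 0.0716] G [0.6563 0.069 ] r 5.410909175872803 area 6 D [-0.0167 -0.0034] turns b,y [ 1.44 -0.3 ]
scene S [0.6727 0.072 ] G [0.658  0.0692] r 6.121615409851074 area 7 D [-0.0145 -0.0035] turns b,y [ 1.25 -0.22]
shift(now axes) [0.0015 0.0002 0.0003] rotvec [-0.006 -0.005  0.003] | shift(target axes) [0.0015 0.0002 0.0003]
q [ 0.32  0.49 -0.53  2.42  2.03  0.49  0.13] tcp [ 0.4843 -0.0849  0.2436] t 12.98 f [-3.2  1.5 10.9] open 0.4
```

```bash
python3 -m inch '-0.3 0 0 0 0.02 0 -0.098;-0.3 0 0 0 0.02 0 -0.098;-0.3 0 0 0 0.01 0 -0.05;-0.3 0 0 0 0 0 0;-0.1 0 0 0 0 0 0;0.1 0 0 0 0 0 0;0.15 0 0 0 0 0 0;0.15 0 0 0 0 0 0;0.15 0 0 0 0 0 0'
python3 - <<'E'
from kin import *
spot()
P,T=pose(Ye,.06,.2,-.95,-np.pi/2);go(P,T)
P,T=pose(Bl,.06,.2,-.65,-np.pi/2);go(P,T,0)
q=np.array(get_state()["q"])
for out,th in((.06,-.65),(.004,-.65),(.004,0),(.004,.7)):
    P,T=pose(Bl,out,.2,th,-np.pi/2);q,ep,er=ik(P,T,q,.01);print(out,th,q.round(2),round(ep,4),round(er,3),P.round(3))
E
```

```text
clock: 13.73
tool_pos: [0.4835, -0.0851, 0.2424]
eef_rot: [-0.398, 0.874, -0.199, 0.197]
contact_force: [-1.0, 0.1, 0.2]
opening: 0.576
finger_force: 0.0
top S [0.6729 0.0749] G [0.6563 0.0689] r 5.411430358886719 area 9 D [-0.0163 -0.0067] turns b,y [ 1.42 -0.06]
scene S [0.6722 0.0746] G [0.6583 0.0692] r 6.10394811630249 area 9 D [-0.0136 -0.006 ] turns b,y [ 1.18 -0.02]
shift(now axes) [ 0.0124 -0.0009 -0.0551] rotvec [-0.002 -0.007  0.005] | shift(target axes) [ 0.012  -0.0008 -0.0552]
q [ 0.27  0.5  -0.5   2.46  2.1   0.57  0.26] tcp [ 0.4837 -0.0849  0.2425] t 13.83 f [-0.  -0.1  0.7] open 0.576
shift(now axes) [ 0.0286 -0.0796 -0.0511] rotvec [-0.063 -0.007  0.299] | shift(target axes) [ 0.004  -0.0811 -0.0563]
0.06 -0.65 [ 0.65  0.32 -0.65  2.28  1.31  0.31  1.  ] 0.0 0.0 [ 0.49  -0.145  0.32 ]
0.004 -0.65 [ 0.64  0.47 -0.71  2.26  1.62  0.41  0.69] 0.0 0.0 [ 0.524 -0.147  0.276]
0.004 0 [ 0.77  0.48 -0.76  2.2   1.25  0.3   0.5 ] 0.0 0.0 [ 0.524 -0.146  0.276]
0.004 0.7 [ 0.85  0.5  -0.74  2.2   0.97  0.13  0.19] 0.0 0.0 [ 0.524 -0.145  0.276]
```

```bash
python3 -m inch '0.15 0.002 0 -0.0092 0 0 0;0.15 0.002 0 -0.0092 0 0 0;0.15 0.002 0 -0.0092 0 0 0;0.15 0.002 0 -0.0092 0 0 0;0.15 0.002 0 -0.0092 0 0 0;0.15 0.002 0 -0.0092 0 0 0;0.15 0 0 0 0 0 0'
python3 - <<'E'
from kin import *
spot()
P,T=pose(Bl,.06,.1,-.65,-np.pi/2);go(P,T)
q=np.array(get_state()["q"])
for out,th in((.06,-.65),(.004,-.65),(.004,0),(.004,.7)):
    P,T=pose(Bl,out,.1,th,-np.pi/2);q,ep,er=ik(P,T,q,.01);print(out,th,q.round(2),round(ep,4),round(er,3),P.round(3))
E
```

```text
clock: 14.42
tool_pos: [0.4481, -0.0837, 0.288]
eef_rot: [-0.398, 0.874, -0.199, 0.197]
contact_force: [-0.6, -0.9, -0.3]
opening: 0.576
finger_force: 0.0
top S [0.6729 0.0749] G [0.6568 0.0684] r 5.474740505218506 area 9 D [-0.0158 -0.0072] turns b,y [ 1.37 -0.01]
scene S [0.6722 0.0746] G [0.6569 0.0691] r 6.082862854003906 area 9 D [-0.0151 -0.0061] turns b,y [ 1.31 -0.06]
shift(now axes) [ 0.0163 -0.0795  0.0043] rotvec [-0.049 -0.105  0.303] | shift(target axes) [-0.008  -0.0809 -0.0001]
q [ 0.24  0.34 -0.44  2.49  1.97  0.44  0.39] tcp [ 0.449  -0.0835  0.2872] t 14.52 f [0.5 0.4 0.4] open 0.572
0.06 -0.65 [ 0.58  0.3  -0.46  2.34  2.04  0.14  0.33] 0.0 0.0 [ 0.49  -0.145  0.321]
0.004 -0.65 [ 0.63  0.46 -0.6   2.32  2.15  0.3   0.21] 0.0 0.0 [ 0.525 -0.146  0.277]
0.004 0 [ 0.76  0.48 -0.73  2.29  1.95  0.26 -0.18] 0.0 0.0 [ 0.525 -0.146  0.276]
0.004 0.7 [ 0.96  0.55 -0.97  2.29  1.87  0.31 -0.74] 0.0 0.0 [ 0.525 -0.145  0.277]
```

```bash
python3 -m inch '0.15 0.003 -0.02 -0.001 -0.012 -0.026 0.076;0.15 0.001 -0.02 -0.001 -0.012 -0.026 0.076;0.15 -0.001 -0.02 0.001 -0.012 -0.026 0.076;0.15 -0.002 -0.0195 0.001 -0.012 -0.026 0.076;0.15 0 0 0 0 0 0;0.15 0 0 0 0 0 0'
python3 - <<'E'
from kin import *
P,T=pose(Bl,.06,.1,-.65,-np.pi/2);go(P,T)
P,T=pose(Bl,.004,.1,-.65,-np.pi/2);go(P,T,0)
E
```

```text
clock: 15.02
tool_pos: [0.4926, -0.1403, 0.3233]
eef_rot: [-0.275, 0.917, -0.125, 0.26]
contact_force: [-0.5, 0.5, -0.4]
opening: 0.577
finger_force: 0.0
shift(now axes) [ 0.0053 -0.0018  0.0014] rotvec [-0.001 -0.003 -0.003] | shift(target axes) [ 0.0053 -0.0018  0.0014]
q [ 0.49  0.31 -0.38  2.31  1.99  0.12  0.36] tcp [ 0.4926 -0.1403  0.3233] t 15.02 f [-0.5  0.5 -0.4] open 0.577
shift(now axes) [-0.0005 -0.0018  0.0571] rotvec [-0.001 -0.003 -0.003] | shift(target axes) [-0.0003 -0.0018  0.0571]
```

```bash
python3 -m inch '0.15 0.005 -0.002 0.0014 0 0 0;0.15 0 0 0 0 0 0;0.15 -0.0009 0 0.0093 0 0 0;0.15 -0.0009 0 0.0093 0 0 0;0.15 -0.0009 0 0.0093 0 0 0;0.15 -0.0009 0 0.0093 0 0 0;0.15 -0.0009 0 0.0093 0 0 0;0.15 -0.0009 0 0.0093 0 0 0;0.15 0 0 0 0 0 0;0.15 0 0 0 0 0 0'
python3 - <<'E'
from kin import *
P,T=pose(Bl,.004,.1,-.65,-np.pi/2);go(P,T)
p,_=snapshot("scene");q,_=snapshot("top")
cv2.imwrite("pics/m6.png",np.hstack([cv2.resize(x,(400,400),interpolation=2) for x in(p[120:240,180:300,::-1],q[200:320,340:460,::-1])]))
E
```

```text
clock: 15.85
tool_pos: [0.5246, -0.1446, 0.2763]
eef_rot: [-0.277, 0.917, -0.124, 0.26]
contact_force: [0.3, -0.7, 0.1]
opening: 0.576
finger_force: 0.0
shift(now axes) [ 0.0008 -0.0018  0.0001] rotvec [ 0.002 -0.002 -0.   ] | shift(target axes) [ 0.0008 -0.0018  0.0001]
q [ 0.6   0.48 -0.58  2.3   2.13  0.3   0.23] tcp [ 0.5246 -0.1446  0.2763] t 15.85 f [ 0.3 -0.7  0.1] open 0.576
```

View pics/m6.png

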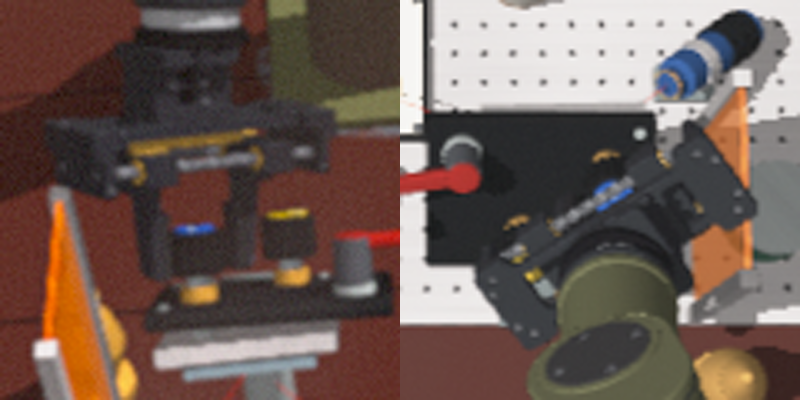

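The fingers straddle the blue knob, and the body's right end hangs over the orange guard. I check its height through the turn, then grip.

```bash
python3 - <<'E'
from kin import *
for th in (-.65,0,.4,.75,.9):
    P,T=pose(Bl,.004,.1,th,-np.pi/2)
    g=np.array([P+T@[x,y,-.053] for x in np.linspace(-.0375,.0375,9) for y in np.linspace(-.0935,.0935,25)])
    lat=(g-Bl)@M[:,1]; k=lat<-.085; print(th,"min z beyond guard face",g[k,2].min().round(3) if k.any() else None)
E
python3 -m inch '-0.1 0 0 0 0 0 0;-0.2 0 0 0 0 0 0;-0.3 0 0 0 0 0 0;-0.3 0 0 0 0 0 0;-0.3 0 0 0 0 0 0'
python3 - <<'E'
from kin import *
s=get_state();T0=Ro.from_quat(s["eef_rot"]).as_matrix()
print(Ro.from_matrix(T0.T@Ro.from_rotvec(-.1*z).as_matrix()@T0).as_rotvec().round(4))
E
```

```text
-0.65 min z beyond guard face 0.337
0 min z beyond guard face 0.301
0.4 min z beyond guard face 0.299
0.75 min z beyond guard face 0.292
0.9 min z beyond guard face 0.286
clock: 16.37
tool_pos: [0.5249, -0.1459, 0.2776]
eef_rot: [-0.276, 0.917, -0.126, 0.26]
contact_force: [-2.0, -1.1, 4.1]
opening: 0.404
finger_force: 20.0
[-0.0101  0.0002  0.0995]
```

```bash
python3 -m inch '-0.3 0 0 0 -0.01 0 0.0995;-0.3 0 0 0 -0.01 0 0.0995;-0.3 0 0 0 -0.01 0 0.0995;-0.3 0 0 0 -0.01 0 0.0995;-0.3 0 0 0 -0.01 0 0.0995;-0.3 0 0 0 -0.01 0 0.0995;-0.3 0 0 0 -0.01 0 0.0995;-0.3 0 0 0 -0.01 0 0.0995;-0.3 0 0 0 -0.01 0 0.0995;-0.3 0 0 0 -0.01 0 0.0995;-0.3 0 0 0 0 0 0'
python3 -c "
from kin import *
spot();P,T=pose(Bl,.004,.1,.35,-np.pi/2);go(P,T)"
```

```text
clock: 17.28
tool_pos: [0.5249, -0.1451, 0.2776]
eef_rot: [0.185, 0.942, 0.06, 0.275]
contact_force: [-3.4, 0.5, 6.4]
opening: 0.4
finger_force: 20.0
top S [0.6616 0.0697] G [0.6563 0.0689] r 5.411430358886719 area 7 D [-0.0053 -0.001 ] turns b,y [ 0.45 -0.1 ]
scene S [0.6603 0.0701] G [0.6569 0.0691] r 6.082862854003906 area 7 D [-0.0034 -0.0011] turns b,y [ 0.3  -0.03]
shift(now axes) [ 0.0004 -0.0008  0.0008] rotvec [-0.    -0.    -0.001] | shift(target axes) [ 0.0004 -0.0008  0.0008]
q [ 0.82  0.53 -0.82  2.25  1.86  0.28 -0.42] tcp [ 0.5249 -0.1451  0.2776] t 17.38 f [-2.7  0.5  5.8] open 0.404
```

```bash
python3 -m inch '-0.3 0 0 0 -0.011 0 0.11;-0.3 0 0 0 -0.011 0 0.11;-0.3 0 0 0 -0.011 0 0.11;-0.3 0 0 0 0 0 0;-0.1 0 0 0 0 0 0;0.1 0 0 0 0 0 0;0.15 0 0 0 0 0 0;0.15 0 0 0 0 0 0;0.15 0 0 0 0 0 0;0.15 0.0009 0 -0.0093 0 0 0;0.15 0.0009 0 -0.0093 0 0 0;0.15 0.0009 0 -0.0093 0 0 0;0.15 0.0009 0 -0.0093 0 0 0;0.15 0.0009 0 -0.0093 0 0 0;0.15 0.0009 0 -0.0093 0 0 0;0.15 0 0 0 0 0 0'
python3 - <<'E'
from kin import *
spot("s7")
a=1.4;Ho=Pv+Ro.from_rotvec(-a*z).as_matrix()@(H-Pv)
q=np.array(get_state()["q"])
for out,th in ((.09,.7),(.012,.7)):
    P,T=pose(Ho,out,.2,th,-np.pi/2);go(P,T);q,ep,er=ik(P,T,q,.01);print(P.round(3),q.round(2),round(ep,4),round(er,3))
cv2.imwrite("pics/m7.png",np.hstack([cv2.imread(f"pics/s7_{n}.png") for n in("top","scene")]))
E
```

```text
clock: 18.72
tool_pos: [0.4902, -0.1442, 0.3226]
eef_rot: [0.331, 0.898, 0.117, 0.265]
contact_force: [0.1, -0.3, -0.1]
opening: 0.576
finger_force: 0.0
top S [0.6587 0.0686] G [0.6563 0.0689] r 5.411430358886719 area 7 D [-0.0024  0.0003] turns b,y [ 0.21 -0.1 ]
scene S [0.6567 0.0679] G [0.6569 0.0691] r 6.082862854003906 area 8 D [0.0001 0.0012] turns b,y [-0.01 -0.08]
shift(now axes) [ 0.128   0.1374 -0.0458] rotvec [-0.005  0.101  0.017] | shift(target axes) [ 0.1343  0.1354 -0.0319]
q [ 0.88  0.39 -0.77  2.27  1.5   0.1  -0.38] tcp [ 0.4906 -0.1442  0.3215] t 18.82 f [ 0.7 -0.5  0.5] open 0.57
[0.456 0.042 0.362] [ 0.79  0.22 -1.18  2.33  0.95  0.32 -0.3 ] 0.0 0.0
shift(now axes) [0.1203 0.1376 0.0318] rotvec [-0.005  0.101  0.017] | shift(target axes) [0.1188 0.1354 0.0446]
q [ 0.88  0.39 -0.77  2.27  1.5   0.1  -0.38] tcp [ 0.4906 -0.1442  0.3215] t 18.82 f [ 0.7 -0.5  0.5] open 0.57
[0.504 0.04  0.3  ] [ 0.65  0.47 -1.16  2.33  1.52  0.49 -0.83] 0.0 0.0
```

View pics/m7.png

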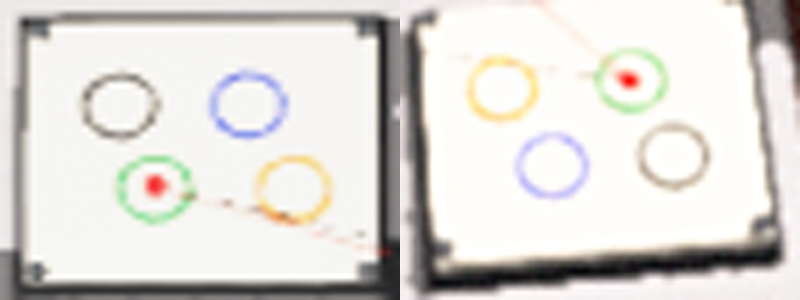

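The spot sits centred in the green ring in both views. Now back over the handle: up first, then across.

```bash
python3 -m inch '0.15 0 0 -0.024 0 0 0;0.15 0 0 -0.024 0 0 0;0.15 0.022 0.022 0 0 0.025 0.004;0.15 0.022 0.022 0 0 0.025 0.004;0.15 0.022 0.022 0 0 0.025 0.004;0.15 0.022 0.022 0 0 0.025 0.004;0.15 0.022 0.022 0 0 0 0;0.15 0.022 0.022 0 0 0 0;0.15 0 0 0 0 0 0;0.15 0 0 0 0 0 0'
python3 - <<'E'
from kin import *
Ho=Pv+Ro.from_rotvec(-1.4*z).as_matrix()@(H-Pv)
P,T=pose(Ho,.07,.2,.75,-np.pi/2);go(P,T)
P,T=pose(Ho,.012,.2,.75,-np.pi/2);go(P,T,0)
p,d=snapshot("scene");W=dep("scene",p,d)
for c,st,m in blobs(p,(270,150,340,210),(0,170,60),(6,255,255),6):
    print(c,st); V,U=np.nonzero(m)
    k=V<V.min()+26; k&=U>U.max()-10; h=W[150:210,270:340][V[k],U[k]]; print("handle surf median",np.median(h,0).round(3))
print("expect px handle mid",proj("scene",Ho),"top",proj("scene",Ho+.023*z),Ho.round(3))
E
```

```text
clock: 19.65
tool_pos: [0.4625, 0.0408, 0.3474]
eef_rot: [0.33, 0.908, 0.135, 0.221]
contact_force: [-0.3, -0.7, -0.4]
opening: 0.579
finger_force: 0.0
shift(now axes) [-0.0035  0.0032  0.0041] rotvec [-0.014  0.006  0.053] | shift(target axes) [-0.0033  0.0033  0.0042]
q [ 0.54  0.27 -0.91  2.31  1.11  0.29 -0.45] tcp [0.4625 0.0408 0.3474] t 19.65 f [-0.3 -0.7 -0.4] open 0.579
shift(now axes) [-0.0146  0.0033  0.061 ] rotvec [-0.014  0.006  0.053] | shift(target axes) [-0.0148  0.0033  0.061 ]
[311.9, 183.2] [11, 16, 44, 29, 405]
handle surf median [0.513 0.04  0.298]
expect px handle mid [318.93890692 177.64327619] top [318.39990433 167.44020927] [0.508 0.038 0.298]
```

```bash
python3 -m inch '0.15 -0.0035 0.0035 0.0041 -0.007 0.003 0.027;0.15 0 0 0 -0.007 0.003 0.027;0.15 0 0 0 0 0 0;0.15 -0.0019 0 0.0095 0 0 0;0.15 -0.0019 0 0.0095 0 0 0;0.15 -0.0019 0 0.0095 0 0 0;0.15 -0.0019 0 0.0095 0 0 0;0.15 -0.0019 0 0.0095 0 0 0;0.15 -0.0019 0 0.0095 0 0 0;0.15 0 0 0 0 0 0;0.15 0 0 0 0 0 0'
python3 - <<'E'
from kin import *
Ho=Pv+Ro.from_rotvec(-1.4*z).as_matrix()@(H-Pv)
P,T=pose(Ho,.012,.2,.75,-np.pi/2);go(P,T)
E
```

```text
clock: 20.62
tool_pos: [0.5041, 0.0359, 0.2999]
eef_rot: [0.357, 0.897, 0.148, 0.217]
contact_force: [0.1, -0.2, 0.7]
opening: 0.577
finger_force: 0.0
shift(now axes) [0.0024 0.003  0.    ] rotvec [-0.003  0.002 -0.008] | shift(target axes) [0.0024 0.003  0.0001]
q [ 0.39  0.4  -0.74  2.3   1.64  0.27 -0.98] tcp [0.5041 0.0359 0.2999] t 20.62 f [ 0.1 -0.2  0.7] open 0.577
```

```bash
python3 -m inch '0.1 0.0025 0.003 0 0 0 0;-0.2 0 0 0 0 0 0;-0.4 0 0 0 0 0 0;-0.6 0 0 0 0 0 0;-0.8 0 0 0 0 0 0;-0.8 0 0 0 0 0 0;-0.8 0 0 0 0 0 0;-0.8 0 0 0 0 0 0' 20
python3 - <<'E'
from kin import *
s=get_state();T0=Ro.from_quat(s["eef_rot"]).as_matrix();P0=np.array(s["tool_pos"])
Ho=Pv+Ro.from_rotvec(-1.4*z).as_matrix()@(H-Pv)
N=16;tot=1.46;k=.54
def ps(a):
    R=Ro.from_rotvec(a*z).as_matrix();Rk=Ro.from_rotvec(a*k*z).as_matrix()
    return Pv+R@(Ho-Pv)+Rk@(P0-Ho),Rk@T0
f=ps(0);q=np.array(s["q"])
for i in range(1,N+1):
    g=ps(tot*i/N);d=f[1].T@(g[0]-f[0]);w=Ro.from_matrix(f[1].T@g[1]).as_rotvec()
    print("-0.8 %.4f %.4f %.4f %.3f %.3f %.3f;"%(*d,*w));f=g
    if i%8==0: q,ep,er=ik(*g,q,.01);print(q.round(2),round(ep,4),round(er,3))
E
```

```text
clock: 21.28
tool_pos: [0.5047, 0.0415, 0.3014]
eef_rot: [0.355, 0.897, 0.149, 0.217]
contact_force: [-0.5, 1.6, 2.4]
opening: 0.211
finger_force: 20.0
-0.8 0.0041 -0.0061 0.0008 0.010 -0.000 -0.048;
-0.8 0.0039 -0.0063 0.0008 0.010 -0.000 -0.048;
-0.8 0.0036 -0.0065 0.0007 0.010 -0.000 -0.048;
-0.8 0.0033 -0.0066 0.0007 0.010 -0.000 -0.048;
-0.8 0.0031 -0.0067 0.0006 0.010 -0.000 -0.048;
-0.8 0.0028 -0.0069 0.0006 0.010 -0.000 -0.048;
-0.8 0.0025 -0.0070 0.0005 0.010 -0.000 -0.048;
-0.8 0.0022 -0.0071 0.0005 0.010 -0.000 -0.048;
[ 0.4   0.39 -0.74  2.44  1.84  0.34 -0.82] 0.0 0.0
-0.8 0.0019 -0.0072 0.0004 0.010 -0.000 -0.048;
-0.8 0.0017 -0.0072 0.0003 0.010 -0.000 -0.048;
-0.8 0.0014 -0.0073 0.0003 0.010 -0.000 -0.048;
-0.8 0.0011 -0.0073 0.0002 0.010 -0.000 -0.048;
-0.8 0.0008 -0.0074 0.0002 0.010 -0.000 -0.048;
-0.8 0.0005 -0.0074 0.0001 0.010 -0.000 -0.048;
-0.8 0.0002 -0.0074 0.0000 0.010 -0.000 -0.048;
-0.8 -0.0001 -0.0074 -0.0000 0.010 -0.000 -0.048;
[ 0.4   0.39 -0.62  2.48  1.97  0.33 -0.49] 0.0 0.0
```

```bash
python3 -m inch '-0.8 0.0041 -0.0061 0.0008 0.01 0 -0.048;-0.8 0.0039 -0.0063 0.0008 0.01 0 -0.048;-0.8 0.0036 -0.0065 0.0007 0.01 0 -0.048;-0.8 0.0033 -0.0066 0.0007 0.01 0 -0.048;-0.8 0.0031 -0.0067 0.0006 0.01 0 -0.048;-0.8 0.0028 -0.0069 0.0006 0.01 0 -0.048;-0.8 0.0025 -0.0070 0.0005 0.01 0 -0.048;-0.8 0.0022 -0.0071 0.0005 0.01 0 -0.048' && python3 -m inch '-0.8 0.0019 -0.0072 0.0004 0.01 0 -0.048;-0.8 0.0017 -0.0072 0.0003 0.01 0 -0.048;-0.8 0.0014 -0.0073 0.0003 0.01 0 -0.048;-0.8 0.0011 -0.0073 0.0002 0.01 0 -0.048;-0.8 0.0008 -0.0074 0.0002 0.01 0 -0.048;-0.8 0.0005 -0.0074 0.0001 0.01 0 -0.048;-0.8 0.0002 -0.0074 0 0.01 0 -0.048;-0.8 0 -0.0074 0 0.01 0 -0.048;-0.8 0 0 0 0 0 0'
python3 - <<'E'
from kin import *
spot()
s=get_state();G=np.array(s["tool_pos"])-.008*Ro.from_quat(s["eef_rot"]).as_matrix()[:,2]
v=M.T@(G-Pv);print("grasp rel pivot",v.round(4),"angle",np.arctan2(v[1],-v[0]),"force mount",(M.T@s["contact_force"]).round(1))
p=snapshot("top")[0]
m=cv2.inRange(cv2.cvtColor(p,cv2.COLOR_RGB2HSV),np.array((0,170,60)),np.array((6,255,255)))
for v in range(246,296,5):
    u=np.nonzero(m[v,340:380])[0]; print(v,(u.mean()+340).round(1) if len(u) else None,len(u))
E
```

```text
clock: 21.95
tool_pos: [0.4648, 0.0155, 0.2709]
eef_rot: [0.183, 0.954, 0.07, 0.228]
contact_force: [4.6, 6.7, -2.2]
opening: 0.212
finger_force: 20.0
clock: 22.7
tool_pos: [0.4453, -0.0387, 0.2578]
eef_rot: [0.007, 0.974, -0.012, 0.226]
contact_force: [5.4, 7.0, -14.5]
opening: 0.205
finger_force: 19.9
top S [0.6587 0.0686] G [0.6563 0.0689] r 5.411430358886719 area 7 D [-0.0024  0.0003] turns b,y [ 0.21 -0.1 ]
scene S [0.6567 0.0679] G [0.6569 0.0691] r 6.082862854003906 area 8 D [0.0001 0.0012] turns b,y [-0.01 -0.08]
grasp rel pivot [-0.0831 -0.0009  0.0125] angle -0.010299938746627046 force mount [ -4.2   7.4 -14.7]
246 None 0
251 358.5 8
256 358.5 6
261 358.5 6
266 358.0 5
271 358.0 5
276 358.0 5
281 358.0 5
286 358.5 6
291 None 0
```

The lever is back where it started in the image and the spot has not moved. A small extra press against the stop, then release and retreat.

```bash
python3 -m inch '-0.8 0 -0.002 0 0 0 0;-0.8 0 -0.001 0 0 0 0;-0.8 0 0 0 0 0 0' && python3 -m inch '-0.6 0 0 0 0 0 0;-0.4 0 0 0 0 0 0;-0.2 0 0 0 0 0 0;0 0 0 0 0 0 0;0 0 0 0 0 0 0;0 0 0 0 0 0 0;0 0.001 0 -0.008 0 0 0;0 0.002 0 -0.012 0 0 0;0 0.003 0 -0.015 0 0 0;0 0.003 0 -0.015 0 0 0;0 0.003 0 -0.015 0 0 0;0 0 0 -0.015 0 0 0;0 0 0 0 0 0 0;0 0 0 0 0 0 0'
python3 - <<'E'
from kin import *
spot()
p=snapshot("top")[0];q=snapshot("scene")[0]
cv2.imwrite("pics/m8.png",np.hstack([cv2.resize(x,(400,300),interpolation=2) for x in(p[165:325,270:483,::-1],q[140:320,150:390,::-1])]))
for n,i,b in(("top",p,(340,235,375,300)),("scene",q,(270,155,305,200))):
    for c,s,_ in blobs(i,b,(0,170,60),(6,255,255),15): print(n,c,s)
    o=np.load(n+"0.npz")["p"]
    for c,s,_ in blobs(o,b,(0,170,60),(6,255,255),15): print(n,"start",c,s)
E
```

```text
clock: 23.1
tool_pos: [0.4453, -0.0388, 0.2578]
eef_rot: [0.006, 0.974, -0.009, 0.226]
contact_force: [6.7, 12.3, -15.4]
opening: 0.208
finger_force: 19.9
clock: 24.27
tool_pos: [0.4066, -0.0437, 0.3143]
eef_rot: [0.011, 0.973, -0.017, 0.228]
contact_force: [-0.2, 0.6, -0.1]
opening: 0.497
finger_force: 0.0
top S [0.6587 0.0686] G [0.6563 0.0689] r 5.411430358886719 area 7 D [-0.0024  0.0003] turns b,y [ 0.21 -0.1 ]
scene S [0.6567 0.0679] G [0.6569 0.0691] r 6.082862854003906 area 8 D [0.0001 0.0012] turns b,y [-0.01 -0.08]
top [358.3, 270.5] [15, 14, 9, 45, 252]
top start [358.0, 271.0] [15, 14, 8, 45, 260]
scene [284.8, 177.8] [10, 11, 10, 25, 213]
scene start [285.2, 177.8] [10, 11, 11, 25, 213]
```

View pics/m8.png

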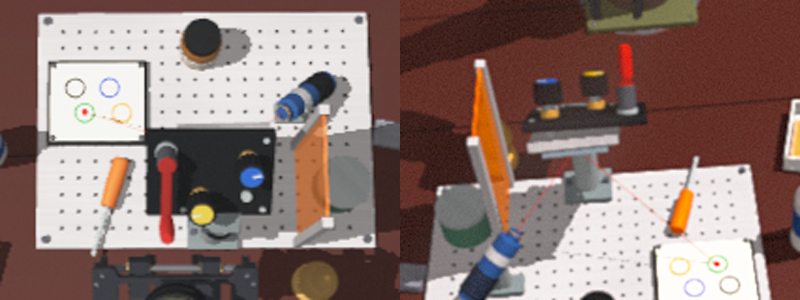

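The lever is locked at its starting place, the spot is inside the green ring, everything else lies as before, and the gripper is clear. Handing in.

```bash
python3 -c "
from plant import r
print(r.finish_job())"
```

```text
the job is handed in; nothing more can be done
None
```

The clamp was opened, both screws turned until the red spot sat inside the green ring (within about 2.5 mm of centre), and the lever swung back to locked with the spot unmoved; the job was handed in at about 24 s with the gripper clear and nothing in view disturbed.

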